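Fit the back-up cells into a double-latched power box

TASK

Fit all the green battery cells from the black tray into the grey power box, each lying in a groove of its own. Tip the blue lever away from the box to release the lid, lift the lid a little until the hidden catch stops it, push the red catch tab sideways to free it and swing the lid right open; once every cell is in, close the lid fully and set the blue lever upright again. Leave the other things on the bench alone.

Things in the scene. Friction and masses are not known exactly. Their poses are not given: they have to be found in the camera images.
- powerbox: grey plastic box under the lid, fixed to the bench on the left or the right, 115 (x) by 300 (y) by 70 mm high, walls and floor 5 mm. Origin: centre of its underside. Box x points from its front (lever, bar and catch, facing the robot) to its back (hinge), z up. Inside, four grooves 27 mm wide run along box x, 60 mm apart in box y, between black strips 6 mm high
- groove0 (a point): where a cell's centre lies when it rests in the groove at box y = -100 mm: box x = 0, 22 mm above the bench; axes as the box's. Cells have about 17 mm of play along the groove either way
- groove1 (a point): same, groove at box y = -40 mm
- groove2 (a point): same, groove at box y = +20 mm
- groove3 (a point): same, groove at box y = +80 mm
- lid (a joint): angle of the grey lid (white label), rad: 0 shut, 1.9 fully open. A plate 132 by 310 by 8 mm, underside 71.5 mm above the bench when shut; its front edge is then 70.5 mm in front of the box centre, overhanging the box by 13 mm. Stiff hinge: it stays at any angle; about 3 N at the bar lifts it. The upright lever stops it at about 0.01, the red catch at about 0.18 until pushed aside
- lid_bar (a point): centre of the black round grab bar on the lid's front edge: 12 mm thick, along box y, 80 mm between its stems, 35 mm in front of the edge (29 mm clear gap for a finger), 163 mm from the hinge. When shut, 75.5 mm above the bench and 105.5 mm in front of the box centre. Axes turn with the lid
- lid_hinge (a point): the lid's hinge line, along box y, 57.5 mm behind the box centre and 71.5 mm above the bench; axes turn with the lid (lid x points from the front edge to the hinge). A steel striker hangs 51 mm below the lid's underside near its front edge, at box y = 121 to 147 mm; it stands in the way above the box unless the lid is opened fully
- lever (a joint): angle of the blue latch lever, rad: 0 upright, latched over the lid's front edge; 0.45 leaning fully away from the box (to box -x). A flat bar 24 mm wide (y), 6 mm thick, pivoted 80 mm in front of the box centre, at box y = -100 mm, 30 mm above the bench. Its hook reaches 18 mm back, 81 to 89 mm up. Stays where left; 2 to 3 N at the top moves it. It goes upright only with the lid shut
- lever_top (a point): middle of the lever's top edge, 85 mm from its hinge, so 115 mm above the bench when upright: the top 26 mm stands clear above the hook
- catch (a joint): travel of the red second catch, m: 0 holds the lid, 0.018 fully aside, towards box -y (the middle of the box); push it to the end. A cheek on the lid blocks it while the lid is shut; lift the lid to its stop first. It stays where left, about 1.5 N moves it; shutting the lid (a few N at the bar) pushes it back to 0 by itself
- catch_tab (a point): middle of the free part of the red tab, 94 mm in front of the box centre, 58 mm above the bench, at box y = +130 mm when holding. The tab is a bar 12 mm wide (y) and 16 mm high, from 58 to 112 mm in front of the box centre; the lid's edge covers the first 13 mm of it
- tray: shallow black tray fixed to the bench, 250 by 250 mm, floor 3 mm thick, rim 4 mm thick and 14 mm above the bench. The origin lies on the bench, 40 mm from the tray's centre towards tray +x
- cell0: green battery cell, a cylinder 34 mm in diameter and 70 mm long, about 0.15 kg, yellow band near one end, lying on its side in the tray; rolls when pushed. Origin: its middle; x along its axis. The other axes turn as it rolls. Either end may point to the front. May be absent
- cell1: green battery cell, a cylinder 34 mm in diameter and 70 mm long, about 0.15 kg, yellow band near one end, lying on its side in the tray; rolls when pushed. Origin: its middle; x along its axis. The other axes turn as it rolls. Either end may point to the front. May be absent
- cell2: green battery cell, a cylinder 34 mm in diameter and 70 mm long, about 0.15 kg, yellow band near one end, lying on its side in the tray; rolls when pushed. Origin: its middle; x along its axis. The other axes turn as it rolls. Either end may point to the front. May be absent
- cell3: green battery cell, a cylinder 34 mm in diameter and 70 mm long, about 0.15 kg, yellow band near one end, lying on its side in the tray; rolls when pushed. Origin: its middle; x along its axis. The other axes turn as it rolls. Either end may point to the front. May be absent
- meter: hand-held test meter, black with orange sides and a screen, 150 by 230 by 55 mm, beyond the work; leave alone. Origin: centre of its underside
- amplifier: aluminium amplifier module, 100 by 150 by 45 mm; leave alone. Origin: centre of its underside
- adapter: black power adapter, 90 by 55 by 40 mm; leave alone. Origin: centre of its underside
- screwdriver: red-handled screwdriver, 190 mm long, lying near the robot; leave alone. Origin: under its middle
Mind the look-alikes: they are no part of the job. What is shaped like the cell1 but orange or purple is not meant.

How it is judged:
On the way, in this order (a step that is already met when the one before it is completed fails the run):
1. the lever is tipped away from the box, the lid still shut (value of joint lever above 0.3 rad and value of joint lid below 0.05 rad), for 0.1 s.
2. the lid is lifted a little, up to the catch, which still holds (value of joint lid between 0.13 and 0.3 rad and value of joint catch below 0.006 m), for 0.2 s.
3. the catch is pushed aside with the lid ajar (value of joint lid between 0.1 and 0.4 rad and value of joint catch above 0.0145 m), for 0.1 s.
4. the lid is open, nearly upright or beyond (value of joint lid above 1.4 rad), for 0.2 s.
5. every cell present lies in a groove, the lid still open (value of joint lid above 1 rad and x of cell0 in the frame of powerbox between -0.04 and 0.04 m and y of cell0 in the frame of powerbox between -0.12 and 0.1 m and z of cell0 in the frame of powerbox between 0.01 and 0.0255 m and angle between the x axis of each of cell0, cell1, cell2, cell3 and the x axis of powerbox, either way round below 0.25 rad and x of cell1 in the frame of powerbox between -0.04 and 0.04 m and y of cell1 in the frame of powerbox between -0.12 and 0.1 m and z of cell1 in the frame of powerbox between 0.01 and 0.0255 m and x of cell2 in the frame of powerbox between -0.04 and 0.04 m and y of cell2 in the frame of powerbox between -0.12 and 0.1 m and z of cell2 in the frame of powerbox between 0.01 and 0.0255 m and x of cell3 in the frame of powerbox between -0.04 and 0.04 m and y of cell3 in the frame of powerbox between -0.12 and 0.1 m and z of cell3 in the frame of powerbox between 0.01 and 0.0255 m), for 0.2 s.
6. the lid is shut (value of joint lid below 0.03 rad), for 0.2 s.
7. the lever is upright again over the lid's edge (value of joint lid below 0.03 rad and value of joint lever below 0.1 rad), for 0.2 s.
At the end, for the whole second after the job is handed in: Every cell present lies in a groove of the box (axis within 0.25 rad of the groove's, centre no more than 3.5 mm above its resting height, within 40 mm of the box middle along the groove) and at rest; the lid is shut (below 0.03 rad) and the lever upright (below 0.1 rad) (all of step 7 and x of cell0 in the frame of powerbox between -0.04 and 0.04 m and y of cell0 in the frame of powerbox between -0.12 and 0.1 m and z of cell0 in the frame of powerbox between 0.01 and 0.0255 m and angle between the x axis of each of cell0, cell1, cell2, cell3 and the x axis of powerbox, either way round below 0.25 rad and x of cell1 in the frame of powerbox between -0.04 and 0.04 m and y of cell1 in the frame of powerbox between -0.12 and 0.1 m and z of cell1 in the frame of powerbox between 0.01 and 0.0255 m and x of cell2 in the frame of powerbox between -0.04 and 0.04 m and y of cell2 in the frame of powerbox between -0.12 and 0.1 m and z of cell2 in the frame of powerbox between 0.01 and 0.0255 m and x of cell3 in the frame of powerbox between -0.04 and 0.04 m and y of cell3 in the frame of powerbox between -0.12 and 0.1 m and z of cell3 in the frame of powerbox between 0.01 and 0.0255 m and linear speed of each of cell0, cell1, cell2, cell3 below 0.03 m/s); the robot touches nothing.
It fails at once if the meter is moved more than 40 mm (distance of meter from where it was at the start of the episode above 0.04 m).
It fails at once if the amplifier is moved more than 40 mm (distance of amplifier from where it was at the start of the episode above 0.04 m).
It fails at once if the adapter is moved more than 40 mm (distance of adapter from where it was at the start of the episode above 0.04 m).
It fails at once if the screwdriver is moved more than 40 mm (distance of screwdriver from where it was at the start of the episode above 0.04 m).
Of cell0, cell1, cell2, cell3 only 2 to 4 are there at a start; the rules pass over those that are not, and their reading is None.
At some moment in a run one of cell0, cell1, cell2, cell3 may be knocked a few centimetres aside while the robot is not near it.
It also fails if it takes over 210 s, if anything falls off the work surface, if the arm or the gripper's body presses on something with over 40 N, if the wrist force passes 120 N, or if a joint passes its speed limit or range.

ROBOT

A 7-joint arm with a two-finger parallel gripper is mounted at the origin on the work surface. World frame = base frame: x ahead of the robot, y to its left, z up, the work surface at z = 0. Lengths are in m, angles in rad, forces in N, time in s.
With the tool pointing down it reaches from about 0.4 to 0.85 m from the base axis. Payload 10.4 kg.
Tool frame: the origin (TCP) lies at the centre of the arm's flange, where the gripper is bolted on; the fingertips stand 173 mm ahead of it and the grasp point (between the pads) lies 155 mm ahead of it; z points along the fingers, y is the line along which they close (so a half turn about z gives the same grasp; the last joint's range is limited). The gripper opens to 85 mm and grips with 20 to 120 N. Pads are 22 mm wide; open, the fingers measure 114 mm over their backs; the gripper's body (76 mm by 85 mm) begins 54 mm behind the grasp point. The pads swing forward as they close: fully open they stand 13 mm farther back than shut.
Start: joints at [1.244, 0.332, -0.065, 1.46, 0.022, 1.35, -0.088], TCP at [0.187, -0.596, 0.405] pointing down, gripper open.
Joint ranges: [-2.6, 2.6], [-0.5, 2.12], [-1.47, 1.34], [0.16, 2.42], [-1.27, 4.41], [0.06, 2.06], [-2.6, 2.6]. Speed limits (rad/s): [2.22, 2.22, 2.79, 2.79, 3.14, 3.14, 3.14].

INTERFACE

Orientations are given as a unit quaternion [w, x, y, z].
In Python, from workcell import get_obs, grab_frame, sign_off gives the robot as it stands.
- The arm moves only by the tool move_arm, never from a script. Its argument "commands" is a list of rows, each a list of 5 numbers: the finger opening in m, from 0 to 0.0854, then the shift along the tool's x, y, z in m, then the turn about the tool's z in degrees. A call has 1 to 10 rows; each row is the pose to reach, as a shift and turn from the pose commanded when the call began, along the tool's axes at that moment; what a row does not reach only later rows make up. A row lasts 1/10 s, in which the tool goes at most 50 mm and 8.59 degrees, less where a joint would pass 70% of its speed; a pose out of reach is approached as far as the arm can. A call with a gripper value outside its range is refused whole. The fingers move at their own pace and stop on an object; "force" is the grip in N (left out, the last holds). Time passes only in rows, so rows that repeat a pose let the fingers close. It gives the time, the measured TCP pose, the force, the opening and the grip force at its end, in the units of the state.
- get_obs(): the state, without advancing time (a new reading comes with each control period).
- grab_frame(name): name is "scene" or "top" or "wrist"; returns a dict with "image" (384x512x3 uint8, red, green, blue), "z_map" (384x512 float32, m along the optical axis (not along the pixel's ray), 0 where there is no reading), "fovy" (degrees; the focal length in pixels is half the picture's height over the tangent of half this angle, whatever the lens; pixels are square), "cx", "cy" (the principal point, pixels), "k1" (the pictures are not rectified: a ray, as slopes to the right and down, at radius r is drawn at 1 + k1 r^2 times it, then the intrinsics apply), "extrinsics" (4x4, takes a point from camera to world coordinates). Camera axes: x right, y down, z forward; pixel columns grow to the right and rows downward; lengths in m; the calibration is good to about 2 mm. A picture is of the moment at which its call begins.
- sign_off(): hands the job in; it is judged then, once.
The state is a dict: "clock": time; "joint_positions": joint angles; "joint_vel": joint speeds; "joint_torque": joint torques, N m; "position": TCP position; "tool_rot": TCP orientation; "contact_force": force on the tool from outside, world axes, zero at the start; "torque": the same for the moment, N m; "gripper_width": finger opening in m; "gripper_force": force on a finger pad.
Only numpy, scipy, OpenCV 4.12 (cv2) and the standard library are available. Lean on these libraries where they do the work, as an engineer would, in place of code of your own. Each camera call takes 0.05 s, during which the arm holds its last target. There are 200 camera calls.

## Working session

There is one attempt and no reset: what is moved stays moved. The work goes in short steps, Python scripts to look and compute and a tool call to move; the robot and the scene stay as the last step left them, time stands still between calls to the robot, and variables do not carry over. Pictures are saved under pics/ and viewed, at most 14 in all, crops included, and the job is handed in when it is done.

Besides the shell and the picture viewer there is one more tool, called after "Request:" in YAML: its name, and indented under it one key for each argument. move_arm: Moves the arm, as the interface text tells. Its arguments: {"type":"object","properties":{"commands":{"type":"array","items":{"type":"array","items":{"type":"number"}}},"force":{"type":"number"}},"required":["commands"]}

```bash
mkdir -p pics
cat > h.py <<'E'
import numpy as np, cv2
from workcell import get_obs, grab_frame, sign_off
from scipy.spatial.transform import Rotation as R
def cloud(f):
    z=f["z_map"]; h,w=z.shape; F=h/2/np.tan(np.radians(f["fovy"])/2)
    K=np.array([[F,0,f["cx"]],[0,F,f["cy"]],[0,0,1.]])
    u,v=np.meshgrid(np.arange(w),np.arange(h))
    p=cv2.undistortPoints(np.stack([u,v],-1).reshape(-1,1,2).astype(float),K,np.array([f["k1"],0,0,0.])).reshape(h,w,2)
    P=np.dstack([p*z[...,None],z]); E=np.array(f["extrinsics"])
    P=P@E[:3,:3].T+E[:3,3]; P[z==0]=np.nan
    return P
def save(f,n,crop=None,s=1):
    im=f["image"]
    if crop: im=im[crop[1]:crop[3],crop[0]:crop[2]]
    im=cv2.resize(im,None,fx=s,fy=s,interpolation=cv2.INTER_CUBIC)
    cv2.imwrite(f"pics/{n}.png",im[...,::-1])
E
python3 - <<'E'
from h import *
o=get_obs();print({k:np.round(v,3) for k,v in o.items()})
a=grab_frame("top");b=grab_frame("scene")
np.savez("t0.npz",P=cloud(a),im=a["image"]);np.savez("s0.npz",P=cloud(b),im=b["image"])
save(a,"top0",None,1.5);save(b,"scene0",None,1.5)
for f in(a,b):print(f["fovy"],f["k1"],np.round(f["extrinsics"],3).tolist())
E
```

```text
{'clock': np.float64(0.0), 'joint_positions': array([ 1.244,  0.333, -0.065,  1.461,  0.022,  1.35 , -0.089]), 'joint_vel': array([-0.   , -0.001,  0.   ,  0.   ,  0.001,  0.   ,  0.   ]), 'joint_torque': array([ 0.0000e+00, -6.2543e+01,  5.0000e-02, -3.9161e+01,  1.6000e-02,
        1.0000e-02, -0.0000e+00]), 'position': array([ 0.187, -0.596,  0.404]), 'tool_rot': array([-0.001,  0.988,  0.151, -0.   ]), 'contact_force': array([-0.278, -0.395, -0.014]), 'torque': array([-0.004,  0.034,  0.013]), 'gripper_force': np.float64(0.0), 'gripper_width': np.float64(0.086)}
42.82186593325021 -0.02499381336321472 [[0.017, -0.986, 0.165, 0.338], [-1.0, -0.013, 0.028, -0.015], [-0.026, -0.166, -0.986, 1.418], [0.0, 0.0, 0.0, 1.0]]
54.03799319936647 -0.03918904159503392 [[0.661, 0.437, -0.61, 1.376], [0.75, -0.385, 0.537, -0.714], [-0.0, -0.813, -0.582, 0.875], [0.0, 0.0, 0.0, 1.0]]
```

View pics/top0.png

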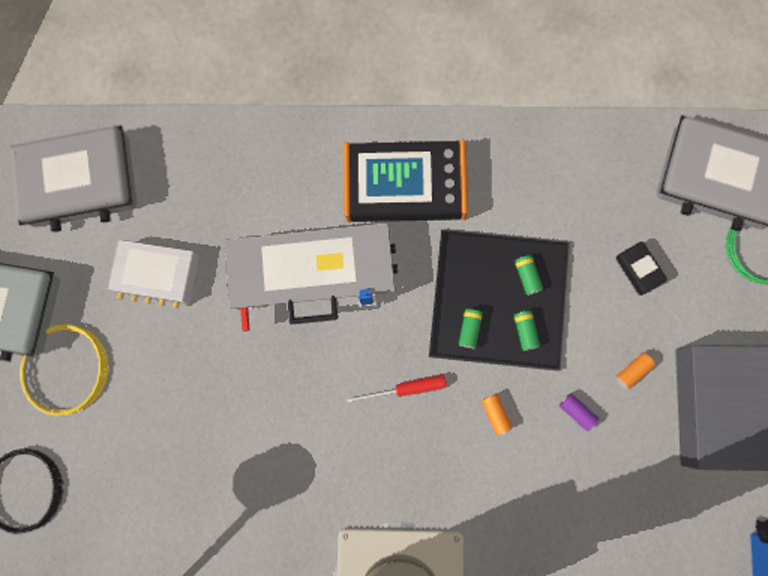

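View pics/scene0.png

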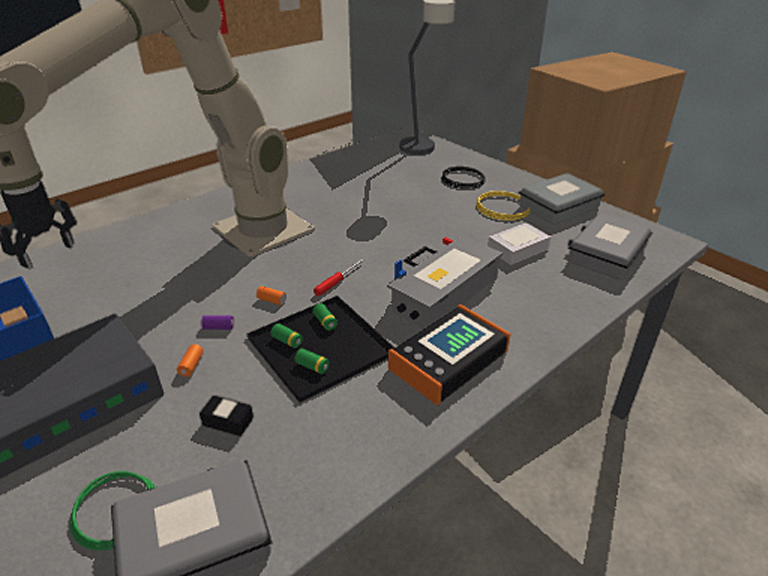

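The top view (1.5x pixels) shows the power box at about (310,265), with its lever at (366,297), bar at (313,312) and red tab at (245,318). Green cells lie in the tray at (470,328), (528,275) and (527,331). The look-alikes are orange at (497,414) and (636,370) and purple at (580,412). All three are outside the tray and the wrong colour, so I choose the three green ones.

Run:
```python
from h import *
d=np.load("t0.npz");P=d["P"];im=d["im"];x,y,z=P[...,0],P[...,1],P[...,2]
v,u=np.mgrid[:384,:512]
roi=(u>145)&(u<270)&(v>140)&(v<210)
m=roi&(z>.074)&(z<.086)
hsv=cv2.cvtColor(im,cv2.COLOR_RGB2HSV)
# lid
n,l,st,_=cv2.connectedComponentsWithStats(cv2.morphologyEx(m.astype(np.uint8),cv2.MORPH_OPEN,np.ones((9,9))))
i=1+np.argmax(st[1:,4]);q=P[l==i]
c,s,a=cv2.minAreaRect((q[:,:2]*1000).astype(np.float32));print("lid",c,s,a,np.median(q[:,2]))
def col(name,lo,hi,roi,zz):
    mm=roi&(cv2.inRange(hsv,np.array(lo),np.array(hi))>0)&(z>zz)
    n,l,st,_=cv2.connectedComponentsWithStats(mm.astype(np.uint8))
    for i in range(1,n):
        if st[i,4]<12: continue
        q=P[l==i]; r=cv2.minAreaRect((q[:,:2]*1000).astype(np.float32))
        print(name,st[i],np.round(q.mean(0),3),"zmax",np.round(np.nanmax(q[:,2]),3),np.round(r[0]),np.round(r[1]),round(r[2],1))
col("lever",(100,120,50),(130,255,255),roi,.02)
col("tab",(0,120,80),(8,255,255),(u<200)&(v>190)&(v<230)&(u>140),.02)
col("cell",(45,100,40),(80,255,255),(u>280)&(u<385)&(v>150)&(v<250),.005)
col("band",(22,120,80),(36,255,255),(u>280)&(u<385)&(v>150)&(v<250),.005)
bar=(u>185)&(u<230)&(v>196)&(v<220)&(z>.06)&(hsv[...,2]<70);q=P[bar];r=cv2.minAreaRect((q[:,:2]*1000).astype(np.float32));print("bar",q.mean(0),r)
for r,g in(((0,100,80),"tool"),):
  col(g,r,(10,255,255),(u>225)&(u<320)&(v>240)&(v<275),.003)
mm=(u>230)&(u<312)&(v>94)&(v<148)&(z>.03);q=P[mm];print("meter",np.nanmin(q,0),np.nanmax(q,0))
mm=(u>70)&(u<130)&(v>158)&(v<205)&(z>.03);q=P[mm];print("amp",np.nanmin(q,0),np.nanmax(q,0))
```

```text
lid (602.7056274414062, 55.87202835083008) (60.81108474731445, 111.46489715576172) 73.16097259521484 0.07971415777847857
lever [239 193  10  10  76] [0.537 0.07  0.09 ] zmax 0.121 [540.  70.] [20. 21.] 5.6
tab [160 205   6  16  76] [0.496 0.296 0.065] zmax 0.071 [496. 297.] [42. 14.] 8.3
cell [344 170  11   5  22] [ 0.624 -0.228  0.034] zmax 0.04 [ 625. -229.] [ 6. 31.] 15.4
cell [345 175  17  21 227] [ 0.587 -0.24   0.032] zmax 0.044 [ 589. -243.] [54. 38.] 18.4
cell [310 206  12   4  25] [ 0.521 -0.133  0.033] zmax 0.041 [ 521. -133.] [33.  5.] 76.5
cell [343 207  11   5  23] [ 0.518 -0.225  0.033] zmax 0.04 [ 518. -225.] [ 8. 30.] 23.1
cell [306 211  15  21 226] [ 0.483 -0.125  0.033] zmax 0.042 [ 483. -126.] [33. 54.] 78.9
cell [344 212  16  21 228] [ 0.48  -0.234  0.033] zmax 0.043 [ 480. -236.] [54. 34.] 13.3
band [344 172  12   6  35] [ 0.617 -0.23   0.033] zmax 0.044 [ 617. -231.] [10. 31.] 16.5
band [309 208  12   5  34] [ 0.514 -0.13   0.033] zmax 0.042 [ 514. -130.] [32.  8.] 75.3
band [343 209  13   6  37] [ 0.51  -0.226  0.034] zmax 0.043 [ 511. -228.] [ 9. 34.] 11.4
bar [0.50491633 0.1659824  0.08038175] ((513.0631713867188, 168.32574462890625), (43.4136848449707, 88.88102722167969), 6.424820899963379)
tool [264 250  34  14 294] [ 0.38  -0.035  0.023] zmax 0.033 [380. -34.] [26. 96.] 12.2
meter [ 0.69803718 -0.11830095  0.030001  ] [0.85014013 0.11606094 0.06797526]
amp [0.52226924 0.40854974 0.0300388 ] [0.64955057 0.56835596 0.05756699]
```

Run:
```python
from h import *
d=np.load("t0.npz");P=d["P"];im=d["im"];x,y,z=P[...,0],P[...,1],P[...,2]
v,u=np.mgrid[:384,:512]
m=(u>135)&(u<275)&(v>135)&(v<222)&(z>.071)&(z<.09)
s=z[m];print(m.sum(),np.std(s))
m=cv2.morphologyEx(m.astype(np.uint8),cv2.MORPH_CLOSE,np.ones((5,5)));m=cv2.morphologyEx(m,cv2.MORPH_OPEN,np.ones((15,15)))
n,l,st,_=cv2.connectedComponentsWithStats(m);i=1+np.argmax(st[1:,4]);print(st[i])
q=P[(l==i)&(z>.06)];r=cv2.minAreaRect((q[:,:2]*1000).astype(np.float32));print(r)
# robust edges
th=np.radians(np.arange(0,12,.25));best=[]
for t in th:
  e=np.array([np.cos(t),np.sin(t)]);f=np.array([-e[1],e[0]])
  a,b=q[:,:2]@e,q[:,:2]@f
  A=np.percentile(a,[1,99]);B=np.percentile(b,[1,99]);best.append((np.ptp(A)*np.ptp(B),np.degrees(t),np.ptp(A),np.ptp(B),*(e*A.mean()+f*B.mean())))
print(np.round(min(best),4))
```

```text
5333 0.0028894049497432722
[ 150  150  112   55 5147]
((594.0119018554688, 178.23765563964844), (142.8444061279297, 309.88897705078125), 6.419857978820801)
[0.0393 6.5    0.1299 0.3027 0.5965 0.1787]
```

```bash
cat >> h.py <<'E'
BOX=np.array([.601,.179]);YAW=6.5
def b2w(b): t=np.radians(YAW);return BOX+np.array([[np.cos(t),-np.sin(t)],[np.sin(t),np.cos(t)]])@np.array(b,float)
def w2b(w): t=np.radians(YAW);return (np.asarray(w)-BOX)@np.array([[np.cos(t),-np.sin(t)],[np.sin(t),np.cos(t)]])
def pose():
    o=get_obs();q=o["tool_rot"];r=R.from_quat([*q[1:],q[0]]);X=r.as_matrix()[:,0]
    return o,r,np.degrees(np.arctan2(X[1],X[0]))
def goto(w,tcpz,yaw):
    o,r,y=pose();d=r.inv().apply(np.array([w[0],w[1],tcpz])-o["position"])
    print("shift mm",np.round(d*1000,1),"turn",round((y-yaw+180)%360-180,2),"| box xy",np.round(w2b(o["position"][:2])*1000,1),"z",round(o["position"][2],4),"yaw",round(y,2),"F",np.round(o["contact_force"],1),"w",round(float(o["gripper_width"]),4),"t",round(float(o["clock"]),2))
E
python3 -c "
from h import *
goto(b2w([-.045,-.1]),.35,96.5)"
```

```text
shift mm [ 563.9 -526.1   54.6] turn -79.09 | box xy [-499.2 -723.4] z 0.404 yaw 17.41 F [-0.7  0.1 -0.7] w 0.0853 t 0.1
```

Request:
move_arm:
  commands:
    - [0.0,0.564,-0.526,0.054,-79.1]
    - [0.0,0.564,-0.526,0.054,-79.1]
    - [0.0,0.564,-0.526,0.054,-79.1]
    - [0.0,0.564,-0.526,0.054,-79.1]
    - [0.0,0.564,-0.526,0.054,-79.1]
    - [0.0,0.564,-0.526,0.054,-79.1]
    - [0.0,0.564,-0.526,0.054,-79.1]
    - [0.0,0.564,-0.526,0.054,-79.1]
    - [0.0,0.564,-0.526,0.054,-79.1]
    - [0.0,0.564,-0.526,0.054,-79.1]
  force: 40

```text
clock: 1.1
position: [0.4337, -0.1607, 0.3696]
tool_rot: [0.0, 0.664, 0.748, -0.0]
contact_force: [0.3, -0.6, 0.1]
gripper_width: 0.0003
gripper_force: 0.0
```

```bash
python3 -c "
from h import *
goto(b2w([-.045,-.1]),.35,96.5);print(get_obs()['joint_positions'])"
```

```text
shift mm [217.7 160.9  19.5] turn 0.32 | box xy [-204.7 -318.6] z 0.3696 yaw 96.82 F [ 0.3 -0.6  0.1] w 0.0003 t 1.1
[ 0.82125104  0.02935466 -0.56785449  1.89360464  0.01729063  1.22313667
  0.3666812 ]
```

Request:
move_arm:
  commands:
    - [0.0,0.218,0.161,0.0195,0.3]
    - [0.0,0.218,0.161,0.0195,0.3]
    - [0.0,0.218,0.161,0.0195,0.3]
    - [0.0,0.218,0.161,0.0195,0.3]
    - [0.0,0.218,0.161,0.0195,0.3]
    - [0.0,0.218,0.161,0.0195,0.3]
    - [0.0,0.218,0.161,0.0195,0.3]
    - [0.0,0.218,0.161,0.0195,0.3]
    - [0.0,0.218,0.161,0.0195,0.3]

```text
clock: 2.0
position: [0.5683, 0.0708, 0.3501]
tool_rot: [0.0, 0.668, 0.744, -0.0]
contact_force: [-0.2, -1.2, -0.8]
gripper_width: -0.0003
gripper_force: 0.0
```

Run:
```python
from h import *
goto(b2w([-.045,-.1]),.27,96.5);print(get_obs()['joint_positions'])
f=grab_frame("wrist");save(f,"w1",None,1.5);P=cloud(f);print(f["extrinsics"].round(3).tolist(),f["fovy"])
hsv=cv2.cvtColor(f["image"],cv2.COLOR_RGB2HSV)
def col(n,lo,hi,z0,z1):
    m=(cv2.inRange(hsv,np.array(lo),np.array(hi))>0)&(P[...,2]>z0)&(P[...,2]<z1)
    q=P[m]
    if len(q): print(n,len(q),"box",(w2b(np.median(q[:,:2],0))*1000).round(1),"z",np.median(q[:,2]).round(4), "rng",(np.percentile(w2b(q[:,:2]),[2,98],axis=0)*1000).round(1).tolist())
col("lever",(100,120,50),(130,255,255),.095,.13)
col("tab",(0,120,80),(8,255,255),.05,.08)
```

```text
shift mm [ 3.9 -0.3 80.1] turn -0.39 | box xy [ -44.7 -103.8] z 0.3501 yaw 96.11 F [-0.2 -1.2 -0.8] w -0.0003 t 2.0
[ 0.40836881  0.34392689 -0.74189051  1.64427305  0.2433737   1.24896613
 -0.27553454]
[[0.994, 0.103, 0.027, 0.56], [0.107, -0.96, -0.259, 0.136], [-0.001, 0.26, -0.966, 0.319], [0.0, 0.0, 0.0, 1.0]] 67.36759774944069
lever 353 box [-77.2 -97.7] z 0.1142 rng [[-80.8, -110.2], [-75.2, -88.0]]
```

View pics/w1.png

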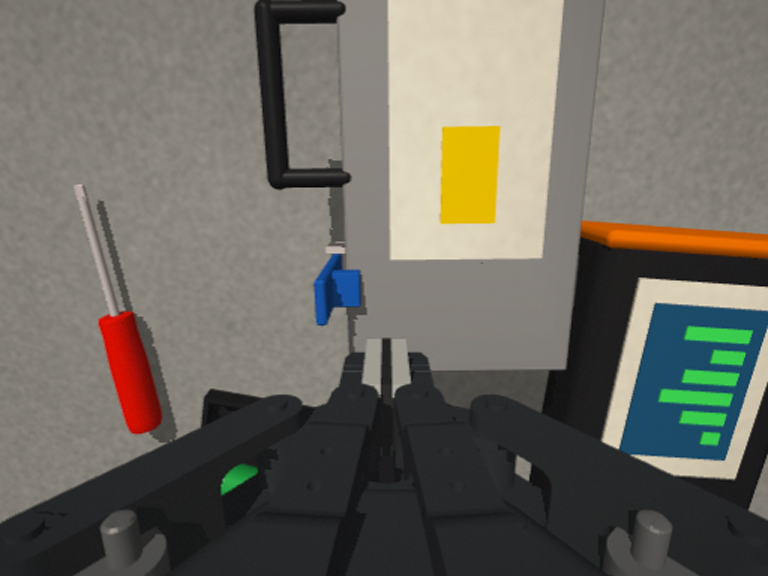

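Request:
move_arm:
  commands:
    - [0.0,0.004,0,0.04,-0.4]
    - [0.0,0.004,0,0.08,-0.4]
    - [0.0,0.004,0,0.08,-0.4]
    - [0.0,0.004,-0.01,0.08,-0.4]
    - [0.0,0.004,-0.018,0.08,-0.4]
    - [0.0,0.004,-0.026,0.08,-0.4]
    - [0.0,0.004,-0.034,0.08,-0.4]
    - [0.0,0.004,-0.042,0.08,-0.4]
    - [0.0,0.004,-0.048,0.08,-0.4]
    - [0.0,0.004,-0.048,0.08,-0.4]

```text
clock: 3.05
position: [0.5196, 0.0709, 0.2705]
tool_rot: [0.0, 0.665, 0.747, -0.0]
contact_force: [0.7, 0.1, -0.5]
gripper_width: 0.0003
gripper_force: 0.0
```

```bash
cat >> h.py <<'E'
def col(f,P,n,lo,hi,z0,z1):
    hsv=cv2.cvtColor(f["image"],cv2.COLOR_RGB2HSV)
    m=(cv2.inRange(hsv,np.array(lo),np.array(hi))>0)&(P[...,2]>z0)&(P[...,2]<z1)
    q=P[m]
    if len(q): print(n,len(q),"box",(w2b(np.median(q[:,:2],0))*1000).round(1),"z",np.median(q[:,2]).round(4), "rng",(np.percentile(w2b(q[:,:2]),[2,98],axis=0)*1000).round(1).tolist(),np.percentile(q[:,2],98).round(4))
BLUE=((100,120,50),(130,255,255));RED=((0,120,80),(8,255,255))
E
sed -i 's/^BOX=.*;YAW/BOX=np.array([.603,.179]);YAW/' h.py
python3 - <<'E'
from h import *
goto(b2w([-.045,-.1]),.27,96.5)
f=grab_frame("wrist");P=cloud(f);col(f,P,"lever",*BLUE,.09,.13)
f=grab_frame("top");P=cloud(f);col(f,P,"lever top",*BLUE,.09,.13);col(f,P,"lid?",(0,0,0),(180,60,255),.07,.13)
E
```

```text
shift mm [-2.1 50.1  0.5] turn 0.11 | box xy [-95.1 -98. ] z 0.2705 yaw 96.61 F [ 0.7  0.1 -0.5] w 0.0003 t 3.05
lever 519 box [-110.3  -90. ] z 0.1057 rng [[-115.0, -101.4], [-86.8, -87.7]] 0.1095
lid? 11671 box [ -59.1 -141.5] z 0.0801 rng [[-439.3, -853.0], [279.6, 568.7]] 0.0946
```

Request:
move_arm:
  commands:
    - [0.0,0,-0.002,0,-0.1]
    - [0.0,0,-0.005,0,0]
    - [0.0,0,-0.005,0,0]
    - [0.0,0,0.015,0,0]
    - [0.0,0,0.015,-0.02,0]
    - [0.026,0,0.015,-0.04,0]
    - [0.026,0.045,0,-0.04,0]
    - [0.026,0.09,-0.01,-0.04,0]
    - [0.026,0.098,-0.01,-0.04,0]
    - [0.026,0.098,-0.01,-0.04,0]

```text
clock: 4.15
position: [0.4985, 0.1689, 0.3103]
tool_rot: [-0.0, 0.664, 0.748, -0.0]
contact_force: [0.3, -0.8, -0.6]
gripper_width: 0.0257
gripper_force: 0.0
```

Run:
```python
from h import *
goto(b2w([-.1055,0]),.2305,96.5)
f=grab_frame("wrist");P=cloud(f);col(f,P,"lever",*BLUE,.09,.13);save(f,"w2",None,1.5)
f=grab_frame("top");P=cloud(f);col(f,P,"lever top",*BLUE,.095,.13)
```

```text
shift mm [-1.8 -0.5 79.8] turn 0.32 | box xy [-105.     1.8] z 0.3103 yaw 96.82 F [ 0.3 -0.8 -0.6] w 0.0257 t 4.15
lever top 23 box [-114.4 -102.3] z 0.1048 rng [[-117.8, -111.0], [-99.5, -91.8]] 0.1118
```

View pics/w2.png

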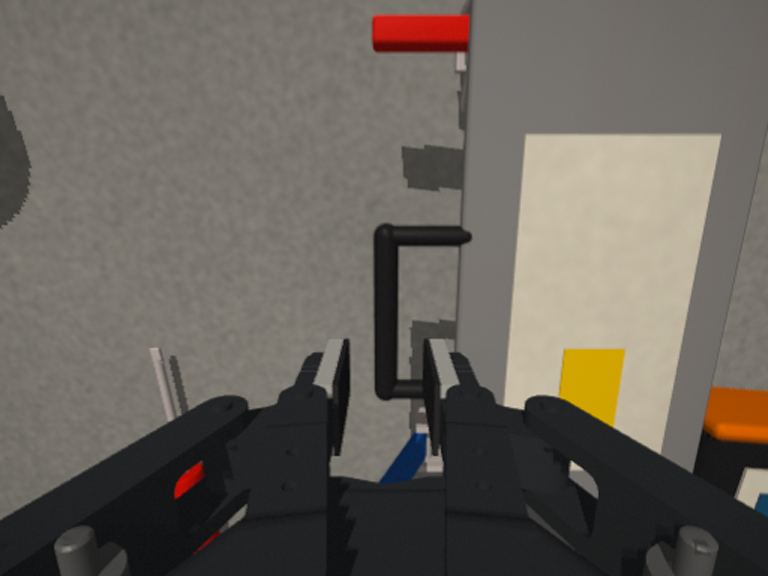

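Request:
move_arm:
  commands:
    - [0.026,-0.002,0,0.04,0.3]
    - [0.026,-0.002,0,0.077,0.3]
    - [0.026,-0.002,0,0.077,0.3]
    - [0.0,-0.002,0,0.077,0.3]
    - [0.0,-0.002,0,0.077,0.3]
    - [0.0,-0.002,0,0.077,0.3]
    - [0.0,-0.002,0,0.077,0.3]
    - [0.0,-0.002,0,0.071,0.3]
    - [0.0,-0.002,0.001,0.065,0.3]
    - [0.0,-0.002,0.001,0.06,0.3]
  force: 40

```text
clock: 5.25
position: [0.5002, 0.1646, 0.2516]
tool_rot: [0.0, 0.667, 0.745, -0.001]
contact_force: [-4.1, -3.7, -3.9]
gripper_width: 0.0104
gripper_force: 38.9
```

Run:
```python
from h import *
goto(b2w([-.1025,0]),.2345+.0285,96.5);print(get_obs()["gripper_force"])
```

```text
shift mm [  2.7   1.2 -11.4] turn -0.23 | box xy [-103.7   -2.7] z 0.2516 yaw 96.27 F [-4.1 -3.7 -3.9] w 0.0104 t 5.25
38.90963852405548
```

Request:
move_arm:
  commands:
    - [0.0,0,0.001,-0.005,0]
    - [0.0,0,0.002,-0.01,0]
    - [0.0,0,0.002,-0.012,0]
    - [0.0,0,0.002,-0.012,0]
    - [0.0,0,0.002,-0.012,0]

```text
clock: 5.75
position: [0.5022, 0.1648, 0.2633]
tool_rot: [0.0, 0.667, 0.745, -0.001]
contact_force: [-6.8, -4.5, -0.1]
gripper_width: 0.0102
gripper_force: 40.1
```

```bash
cat >> h.py <<'E'
def lid(f,P):
    # fit lid plane from points above the box footprint, raised
    q=P.reshape(-1,3);b=w2b(q[:,:2]);m=(b[:,0]>-.15)&(b[:,0]<.12)&(abs(b[:,1])<.15)&(q[:,2]>.06)
    b=b[m];zz=q[m][:,2];h=.0715
    a=np.arctan2(zz-h,.0575-b[:,0]);r=np.hypot(zz-h,.0575-b[:,0]);k=(r>.06)&(r<.125)
    print("lid ang (top face, minus offset)",np.median(a[k]-np.arcsin(.008/r[k])).round(3),k.sum())
E
python3 - <<'E'
from h import *
goto(b2w([-.1025,0]),.2345+.0285,96.5);print(get_obs()["gripper_force"])
f=grab_frame("top");lid(f,cloud(f))
f=grab_frame("scene");P=cloud(f);lid(f,P);col(f,P,"tab",*RED,.03,.08)
E
```

```text
shift mm [ 2.6 -0.7  0.3] turn -0.23 | box xy [-101.8   -2.7] z 0.2633 yaw 96.27 F [-6.8 -4.5 -0.1] w 0.0102 t 5.75
40.066741704940796
lid ang (top face, minus offset) 0.183 1184
lid ang (top face, minus offset) 0.177 871
tab 8 box [-106.7  126.2] z 0.0639 rng [[-214.0, -204.6], [169.3, 135.8]] 0.0661
```

Request:
move_arm:
  commands:
    - [0.028,0,0,0,0]
    - [0.028,0,0,0,0]
    - [0.028,0,0,0,0]
    - [0.028,0,0,-0.03,0]
    - [0.028,0,0,-0.06,0]
    - [0.0,0.05,0.004,-0.06,0]
    - [0.0,0.1,0.004,-0.06,0]
    - [0.0,0.15,0.004,-0.06,0]
    - [0.0,0.168,0.004,-0.06,0]
    - [0.0,0.168,0.004,-0.06,0]

```text
clock: 6.85
position: [0.4864, 0.3367, 0.3229]
tool_rot: [-0.001, 0.665, 0.747, 0.001]
contact_force: [-0.9, 0.5, 0.9]
gripper_width: -0.0
gripper_force: 0.0
```

Run:
```python
from h import *
goto(b2w([-.098,.165]),.223,96.5)
f=grab_frame("wrist");P=cloud(f);col(f,P,"tab",*RED,.05,.08);lid(f,P)
f=grab_frame("top");P=cloud(f);col(f,P,"tab",*RED,.05,.08);lid(f,P)
```

```text
shift mm [-5.1 -0.  99.9] turn 0.12 | box xy [-98.  169.9] z 0.3229 yaw 96.62 F [-0.9  0.5  0.9] w -0.0 t 6.85
tab 174 box [-71.7 133.7] z 0.0655 rng [[-85.9, 125.9], [-65.7, 136.7]] 0.0671
lid ang (top face, minus offset) 0.174 3301
tab 70 box [-84.8 127. ] z 0.0651 rng [[-106.6, -303.7], [170.6, 135.6]] 0.0713
lid ang (top face, minus offset) 0.182 2431
```

Request:
move_arm:
  commands:
    - [0.0,-0.003,0,0.05,0]
    - [0.0,-0.003,0,0.1,0]
    - [0.0,-0.003,0,0.1,0]
    - [0.0,-0.01,0,0.1,0]
    - [0.0,-0.017,0,0.1,0]
    - [0.0,-0.024,0,0.1,0]
    - [0.0,-0.03,0,0.1,0]
    - [0.0,-0.035,0,0.1,0]
    - [0.0,-0.04,0,0.1,0]
    - [0.0,-0.042,0,0.1,0]

```text
clock: 7.95
position: [0.4902, 0.3045, 0.2266]
tool_rot: [-0.007, 0.663, 0.749, 0.015]
contact_force: [10.6, 70.4, -38.9]
gripper_width: -0.0002
gripper_force: 33.6
```

Run:
```python
from h import *
goto(b2w([-.098,.165]),.223,96.5)
f=grab_frame("wrist");P=cloud(f);col(f,P,"tab",*RED,.05,.08);lid(f,P)
```

```text
shift mm [27.4  0.1  4.4] turn 0.49 | box xy [-97.9 137.5] z 0.2266 yaw 96.99 F [ 10.6  70.4 -38.9] w -0.0002 t 7.95
tab 222 box [-72.9 134.1] z 0.0592 rng [[-77.6, 133.0], [-68.4, 134.9]] 0.066
lid ang (top face, minus offset) 0.008 5780
```

Request:
move_arm:
  commands:
    - [0.0,0.01,0,0,0]
    - [0.0,0.025,0,0,0]
    - [0.0,0.03,0,-0.03,0]
    - [0.0,0.03,0,-0.08,0]
    - [0.0,0.03,0,-0.1,0]

```text
clock: 8.5
position: [0.4898, 0.3216, 0.3283]
tool_rot: [0.001, 0.667, 0.745, 0.003]
contact_force: [0.5, 0.2, 0.4]
gripper_width: 0.0003
gripper_force: 0.0
```

Run:
```python
from h import *
goto(b2w([-.098,.165]),.223,96.5)
f=grab_frame("wrist");P=cloud(f);col(f,P,"tab",*RED,.05,.08);lid(f,P);save(f,"w3",None,1.2)
f=grab_frame("top");P=cloud(f);col(f,P,"tab",*RED,.05,.08);lid(f,P);save(f,"t3",(100,110,300,240),3.5)
```

```text
shift mm [ 10.2  -2.4 105.3] turn -0.2 | box xy [-96.3 154.5] z 0.3283 yaw 96.3 F [0.5 0.2 0.4] w 0.0003 t 8.5
tab 674 box [-89.5 133. ] z 0.0656 rng [[-112.2, 124.5], [-71.2, 136.0]] 0.0671
lid ang (top face, minus offset) 0.007 5039
tab 42 box [-81.7 126.7] z 0.0654 rng [[-96.0, -303.5], [169.8, 133.5]] 0.0711
lid ang (top face, minus offset) 0.013 2476
```

View pics/w3.png

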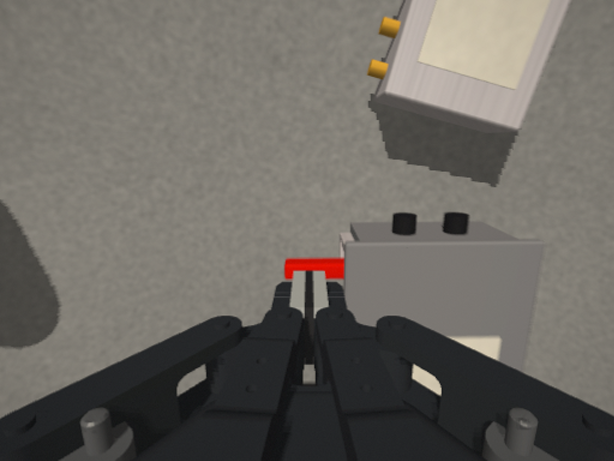

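Request:
move_arm:
  commands:
    - [0.026,-0.05,-0.008,0,-0.2]
    - [0.026,-0.1,-0.009,0,-0.2]
    - [0.026,-0.15,-0.009,0,-0.2]
    - [0.026,-0.154,-0.009,0,-0.2]
    - [0.026,-0.154,-0.009,0.05,-0.2]
    - [0.026,-0.154,-0.009,0.094,-0.2]
    - [0.026,-0.154,-0.009,0.094,-0.2]
    - [0.0,-0.154,-0.009,0.094,-0.2]
    - [0.0,-0.154,-0.009,0.094,-0.2]
    - [0.0,-0.154,-0.009,0.094,-0.2]

```text
clock: 9.6
position: [0.4979, 0.1671, 0.2304]
tool_rot: [0.001, 0.666, 0.746, 0.001]
contact_force: [0.4, -1.9, 0.4]
gripper_width: 0.0106
gripper_force: 39.3
```

Run:
```python
from h import *
goto(b2w([-.103,0]),.2345+.0285,96.5)
f=grab_frame("wrist");P=cloud(f);col(f,P,"lever",*BLUE,.08,.13)
```

```text
shift mm [ -0.1   2.8 -32.6] turn -0.01 | box xy [-1.057e+02  1.000e-01] z 0.2304 yaw 96.49 F [ 0.4 -1.9  0.4] w 0.0106 t 9.6
```

Request:
move_arm:
  commands:
    - [0.0,0,0,-0.007,0]
    - [0.0,0,0.001,-0.015,0]
    - [0.0,0,0.002,-0.022,0]
    - [0.0,0,0.0026,-0.0285,0]
    - [0.0,0,0.0026,-0.0285,0]
    - [0.028,0,0.0026,-0.0285,0]
    - [0.028,0,0.0026,-0.0285,0]
    - [0.028,0,0.0026,-0.0285,0]
    - [0.028,0,0.0026,-0.06,0]
    - [0.028,0,0.0026,-0.1,0]

```text
clock: 10.65
position: [0.4991, 0.1671, 0.3279]
tool_rot: [-0.001, 0.666, 0.746, -0.001]
contact_force: [0.9, -0.7, 1.1]
gripper_width: 0.028
gripper_force: 0.0
```

Request:
move_arm:
  commands:
    - [0.0,0.05,0,0,8.5]
    - [0.0,0.1,0,0,17]
    - [0.0,0.15,0,0,25.5]
    - [0.0,0.172,0,0,34]
    - [0.0,0.172,0,0,42.5]
    - [0.0,0.172,0,0,51]
    - [0.0,0.172,0,0,59.5]
    - [0.0,0.172,0,0,68]
    - [0.0,0.172,0,0,76.5]
    - [0.0,0.172,0,0,85]

```text
clock: 11.65
position: [0.4801, 0.3383, 0.3284]
tool_rot: [-0.0, 0.993, 0.116, -0.0]
contact_force: [0.5, -0.4, 0.1]
gripper_width: -0.0001
gripper_force: 0.0
```

Run:
```python
from h import *
goto(b2w([-.103,.168]),.229,6.5);print(get_obs()["joint_positions"])
f=grab_frame("top");P=cloud(f);col(f,P,"tab",*RED,.05,.08);lid(f,P)
```

```text
shift mm [ 0.6  4.3 99.4] turn 6.8 | box xy [-104.1  172.2] z 0.3284 yaw 13.3 F [ 0.5 -0.4  0.1] w -0.0001 t 11.65
[-0.17817848  0.37248056 -0.63205207  1.63495256  0.23169695  1.21043463
 -2.19851068]
tab 87 box [-88.7 127.7] z 0.0658 rng [[-112.4, -303.8], [172.8, 134.8]] 0.0702
lid ang (top face, minus offset) 0.182 2434
```

Request:
move_arm:
  commands:
    - [0.0,0,0.0,0.03,6.8]
    - [0.0,0,0.004,0.08,6.8]
    - [0.0,0,0.006,0.099,6.8]
    - [0.0,0,0.01,0.099,6.8]
    - [0.0,0,0.016,0.099,6.8]
    - [0.0,0,0.022,0.099,6.8]
    - [0.0,0,0.027,0.099,6.8]
    - [0.0,0,0.03,0.099,6.8]

```text
clock: 12.5
position: [0.4878, 0.3089, 0.2306]
tool_rot: [-0.001, 0.998, 0.059, 0.001]
contact_force: [-1.2, 1.6, 3.9]
gripper_width: 0.0002
gripper_force: 1.5
```

Run:
```python
from h import *
goto(b2w([-.103,.1325]),.229,6.5)
f=grab_frame("top");P=cloud(f);col(f,P,"tab",*RED,.05,.08);lid(f,P)
f=grab_frame("wrist");P=cloud(f);col(f,P,"tab",*RED,.05,.08);lid(f,P)
```

```text
shift mm [-3.3  9.6  1.6] turn 0.32 | box xy [-99.8 142.1] z 0.2306 yaw 6.82 F [-1.2  1.6  3.9] w 0.0002 t 12.5
tab 27 box [  76.  -292.8] z 0.0601 rng [[-75.3, -304.4], [176.1, 128.4]] 0.0701
lid ang (top face, minus offset) 0.181 2394
tab 1086 box [-92.2 123.6] z 0.0661 rng [[-109.8, 118.8], [-80.9, 130.0]] 0.0674
lid ang (top face, minus offset) 0.177 52834
```

Moving about 6.5 mm so far with light force; push to the end.

Request:
move_arm:
  commands:
    - [0.0,0,0.004,0,0]
    - [0.0,0,0.008,0,0]
    - [0.0,0,0.011,0,0]
    - [0.0,0,0.013,0,0]
    - [0.0,0,0.013,0,0]

```text
clock: 13.1
position: [0.4889, 0.2965, 0.2295]
tool_rot: [-0.001, 0.998, 0.06, 0.0]
contact_force: [0.5, 4.3, 1.5]
gripper_width: 0.0001
gripper_force: 2.1
```

Run:
```python
from h import *
goto(b2w([-.103,.1325]),.229,6.5)
f=grab_frame("wrist");P=cloud(f);col(f,P,"tab",*RED,.05,.08);lid(f,P)
```

```text
shift mm [-2.9 -2.8  0.5] turn 0.35 | box xy [-100.1  129.7] z 0.2295 yaw 6.85 F [0.5 4.3 1.5] w 0.0001 t 13.1
tab 1146 box [-92.3 111.4] z 0.0661 rng [[-109.8, 106.6], [-80.7, 117.9]] 0.0673
lid ang (top face, minus offset) 0.177 60380
```

Request:
move_arm:
  commands:
    - [0.0,0,-0.01,0,0]
    - [0.0,0,-0.01,-0.05,0]
    - [0.0,0,-0.01,-0.1,0]
    - [0.026,0,0.03,-0.1,-8.5]
    - [0.026,0,0.08,-0.1,-17]
    - [0.026,0,0.13,-0.1,-25.5]
    - [0.026,0,0.13,-0.1,-34]
    - [0.026,0,0.13,-0.1,-42.5]
    - [0.026,0,0.13,-0.1,-51]
    - [0.026,0,0.13,-0.1,-59.5]

```text
clock: 14.15
position: [0.5041, 0.1669, 0.3288]
tool_rot: [0.0, 0.842, 0.539, -0.001]
contact_force: [0.1, 0.1, -0.7]
gripper_width: 0.0261
gripper_force: 0.0
```

Run:
```python
from h import *
goto(b2w([-.103,0]),.33,96.5)
```

```text
shift mm [-1.  -3.3 -1.2] turn -31.29 | box xy [-99.6  -0.9] z 0.3288 yaw 65.21 F [ 0.1  0.1 -0.7] w 0.0261 t 14.15
```

Request:
move_arm:
  commands:
    - [0.026,-0.001,-0.0033,0,-8.5]
    - [0.026,-0.001,-0.0033,0,-17]
    - [0.026,-0.001,-0.0033,0,-25.5]
    - [0.026,-0.001,-0.0033,0,-31.3]
    - [0.026,-0.001,-0.0033,0.03,-31.3]
    - [0.026,-0.001,-0.0033,0.066,-31.3]
    - [0.026,-0.001,-0.0033,0.066,-31.3]
    - [0.0,-0.001,-0.0033,0.066,-31.3]
    - [0.0,-0.001,-0.0033,0.066,-31.3]
    - [0.0,-0.001,-0.0033,0.066,-31.3]

```text
clock: 15.15
position: [0.5014, 0.1678, 0.2647]
tool_rot: [0.001, 0.668, 0.744, 0.001]
contact_force: [0.6, -0.6, -1.3]
gripper_width: 0.0104
gripper_force: 39.2
```

Run:
```python
from h import *
goto(b2w([-.103,0]),.263,96.5)
o,r,y=pose();b=w2b(o["position"][:2]);a=.18
px=lambda a:(57.5-163*np.cos(a)-4*np.sin(a)*-1, 71.5+163*np.sin(a)+4*np.cos(a))
for t in np.arange(.18,1.91,.1): print(round(t,2),np.round([px(t)[0]-px(a)[0],px(t)[1]-px(a)[1]],1))
```

```text
shift mm [-0.3 -0.8  1.7] turn -0.32 | box xy [-102.2    0.3] z 0.2647 yaw 96.18 F [ 0.6 -0.6 -1.3] w 0.0104 t 15.15
0.18 [0. 0.]
0.28 [ 4.1 15.8]
0.38 [ 9.8 31.1]
0.48 [16.9 45.7]
0.58 [25.5 59.6]
0.68 [35.4 72.5]
0.78 [46.6 84.4]
0.88 [58.9 95.1]
0.98 [ 72.2 104.5]
1.08 [ 86.4 112.5]
1.18 [101.3 119.1]
1.28 [116.7 124.2]
1.38 [132.7 127.7]
1.48 [148.9 129.6]
1.58 [165.2 129.8]
1.68 [181.4 128.5]
1.78 [197.4 125.5]
1.88 [213.1 120.9]
```

Request:
move_arm:
  commands:
    - [0.0,0,0.004,-0.016,0]
    - [0.0,0,0.01,-0.031,0]
    - [0.0,0,0.017,-0.046,0]
    - [0.0,0,0.0255,-0.06,0]
    - [0.0,0,0.0355,-0.0725,0]
    - [0.0,0,0.0465,-0.0845,0]
    - [0.0,0,0.059,-0.095,0]
    - [0.0,0,0.072,-0.1045,0]
    - [0.0,0,0.0865,-0.1125,0]
    - [0.0,0,0.0865,-0.1125,0]

```text
clock: 16.15
position: [0.5872, 0.1779, 0.3803]
tool_rot: [0.0, 0.668, 0.744, 0.001]
contact_force: [-11.5, -3.6, 23.0]
gripper_width: 0.0099
gripper_force: 40.8
```

Run:
```python
from h import *
goto(b2w([-.103+.1015,0]),.2645+.119,96.5)
f=grab_frame("top");P=cloud(f);lid(f,P)
```

```text
shift mm [-0.6 14.3 -3.1] turn -0.3 | box xy [-15.8   0.7] z 0.3803 yaw 96.2 F [-11.5  -3.6  23. ] w 0.0099 t 16.15
lid ang (top face, minus offset) 1.066 566
```

Request:
move_arm:
  commands:
    - [0.0,0,0.007,-0.006,0]
    - [0.0,0,0.0145,-0.0095,0]
    - [0.0,0,0.03,-0.0145,0]
    - [0.0,0,0.0455,-0.018,0]
    - [0.0,0,0.0615,-0.02,0]
    - [0.0,0,0.0775,-0.02,0]
    - [0.0,0,0.0935,-0.0185,0]
    - [0.0,0,0.1095,-0.0155,0]
    - [0.0,0,0.124,-0.011,0]
    - [0.0,0,0.124,-0.011,0]

```text
clock: 17.2
position: [0.7113, 0.1917, 0.388]
tool_rot: [-0.0, 0.668, 0.745, 0.002]
contact_force: [0.8, 4.2, 1.6]
gripper_width: 0.0098
gripper_force: 42.6
```

Run:
```python
from h import *
goto(b2w([-.103+.1015,0]),.2645+.119,96.5)
f=grab_frame("top");P=cloud(f);lid(f,P);save(f,"t4",(130,80,400,240),2.8)
```

```text
shift mm [  -0.9 -110.5    4.2] turn -0.26 | box xy [109.    0.4] z 0.388 yaw 96.24 F [0.8 4.2 1.6] w 0.0098 t 17.2
lid ang (top face, minus offset) 1.762 943
```

View pics/t4.png

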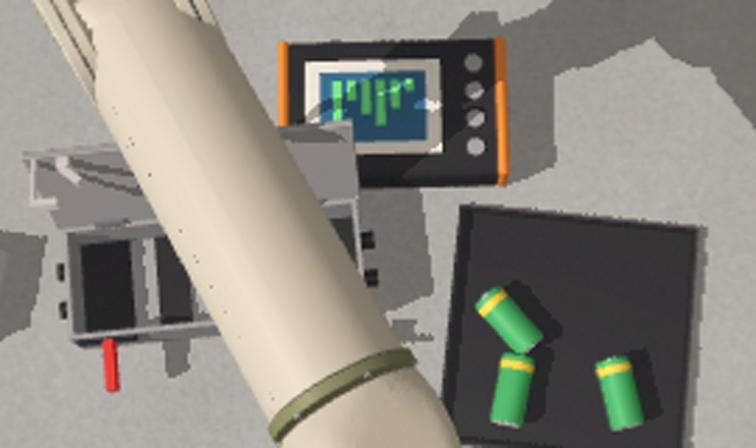

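Request:
move_arm:
  commands:
    - [0.026,0,0,0,0]
    - [0.026,0,0,0,0]
    - [0.026,0,0,-0.03,0]
    - [0.026,0,0,-0.06,0]
    - [0.06,-0.03,-0.02,-0.06,-8]
    - [0.06,-0.07,-0.045,-0.06,-16]
    - [0.06,-0.11,-0.07,-0.06,-24]
    - [0.06,-0.15,-0.1,-0.06,-32]
    - [0.06,-0.19,-0.13,-0.06,-40]
    - [0.06,-0.22,-0.15,-0.05,-48]

```text
clock: 18.25
position: [0.5833, -0.0479, 0.4381]
tool_rot: [0.001, 0.306, 0.952, -0.001]
contact_force: [1.4, -0.4, 0.1]
gripper_width: 0.0596
gripper_force: 0.0
```

```bash
cat >> h.py <<'E'
def cells(f,P,xmax=.75):
    hsv=cv2.cvtColor(f["image"],cv2.COLOR_RGB2HSV)
    g=cv2.inRange(hsv,np.array((45,100,40)),np.array((80,255,255)))|cv2.inRange(hsv,np.array((22,120,80)),np.array((36,255,255)))
    m=((g>0)&(P[...,2]>.012)&(P[...,2]<.06)).astype(np.uint8)
    m=cv2.morphologyEx(m,cv2.MORPH_CLOSE,np.ones((3,3)))
    n,l,st,ce=cv2.connectedComponentsWithStats(m)
    for i in range(1,n):
        k=(l==i)&(P[...,2]>.012);q=P[k]
        if st[i,4]<60 or q[:,0].mean()>.69: continue
        r=cv2.minAreaRect((q[:,:2]*1000).astype(np.float32));top=q[q[:,2]>np.percentile(q[:,2],60)]
        C=np.cov(top[:,:2].T);w,V=np.linalg.eigh(C);ax=V[:,1]*np.sign(V[0,1])
        print("cell px",ce[i].round(),st[i,4],"rect c",np.round(r[0],1),"s",np.round(r[1],1),"pca c",(top[:,:2].mean(0)*1000).round(1),"axis deg",np.degrees(np.arctan2(ax[1],ax[0])).round(1),"ztop",np.percentile(q[:,2],95).round(4),"box",(w2b(np.array(r[0])/1000)*1000).round(1))
E
python3 - <<'E'
from h import *
f=grab_frame("top");P=cloud(f);cells(f,P);lid(f,P)
goto([.52,-.17],.38,186.5);print(get_obs()["joint_positions"])
E
```

```text
cell px [494. 173.] 130 rect c [ 630.1 -657.3] s [115.2  35.5] pca c [ 626.4 -656.3] axis deg 28.8 ztop 0.0237 box [ -67.8 -834. ]
cell px [351. 220.] 293 rect c [ 487.8 -233.9] s [70.1 34.6] pca c [ 487.6 -233.3] axis deg 13.6 ztop 0.0402 box [-161.2 -397.2]
cell px [ 47. 247.] 440 rect c [397.6 654.2] s [160.1 169.6] pca c [392.5 646.1] axis deg -24.3 ztop 0.0232 box [-150.3  495.4]
lid ang (top face, minus offset) 1.761 1873
shift mm [ -16.3 -130.2   56.4] turn -41.78 | box xy [ -47.2 -229.1] z 0.4356 yaw 144.72 F [ 3.  -4.4  0.3] w 0.0603 t 18.3
[ 0.6828157   0.33643003 -0.84083941  1.49068691  0.25608252  1.42933243
  0.78819523]
```

```bash
python3 -c "
from h import *
goto([.4877,-.2336],.30,193.6)"
```

```text
shift mm [ -26.6 -200.4  136.8] turn -48.88 | box xy [ -47.2 -229.1] z 0.4356 yaw 144.72 F [ 3.  -4.4  0.3] w 0.0603 t 18.3
```

Request:
move_arm:
  commands:
    - [0.06,-0.005,-0.04,0.02,-8]
    - [0.06,-0.01,-0.08,0.04,-16]
    - [0.06,-0.015,-0.12,0.06,-24]
    - [0.06,-0.02,-0.16,0.08,-32]
    - [0.06,-0.026,-0.2,0.1,-40]
    - [0.06,-0.0266,-0.2,0.13,-48.9]
    - [0.06,-0.0266,-0.2,0.137,-48.9]
    - [0.06,-0.0266,-0.2,0.137,-48.9]

```text
clock: 19.1
position: [0.4893, -0.2219, 0.2995]
tool_rot: [-0.0, -0.112, 0.994, 0.001]
contact_force: [0.3, 0.4, 0.1]
gripper_width: 0.0601
gripper_force: 0.0
```

Run:
```python
from h import *
f=grab_frame("wrist");P=cloud(f);cells(f,P);save(f,"w5",None,1.2)
f=grab_frame("top");P=cloud(f);cells(f,P);lid(f,P)
goto([.4877,-.2336],.185,193.6);print(get_obs()["joint_positions"])
```

```text
cell px [376.  26.] 955 rect c [ 342.4 -164. ] s [35.1 16.7] pca c [ 344.4 -168. ] axis deg 22.6 ztop 0.0348 box [-297.7 -311.3]
cell px [243. 189.] 3023 rect c [ 487.6 -233.9] s [69.7 33.7] pca c [ 486.3 -233.8] axis deg 13.6 ztop 0.0374 box [-161.4 -397.2]
cell px [363. 212.] 2712 rect c [ 487.9 -125.5] s [32. 68.] pca c [ 484.3 -124.1] axis deg -9.7 ztop 0.0374 box [-148.8 -289.5]
cell px [494. 172.] 133 rect c [ 628.4 -656.1] s [114.1  31.4] pca c [ 626.3 -655.3] axis deg 30.0 ztop 0.0223 box [ -69.3 -832.6]
cell px [312. 206.] 571 rect c [ 524.6 -125.6] s [142.9  61.3] pca c [ 523.5 -122.5] axis deg 4.2 ztop 0.0398 box [-112.4 -293.8]
cell px [ 47. 247.] 433 rect c [398.  654.2] s [159.9 168.9] pca c [395. 649.] axis deg -23.1 ztop 0.0239 box [-149.9  495.3]
lid ang (top face, minus offset) 1.761 1853
shift mm [  5.3 -11.2 116.2] turn -0.61 | box xy [-157.4 -385.1] z 0.3012 yaw -167.01 F [ 0.1  0.2 -0.3] w 0.0601 t 19.2
[ 1.09429633  0.35325169 -0.88502578  1.78323714  0.29858698  1.14460518
  1.91213843]
```

View pics/w5.png

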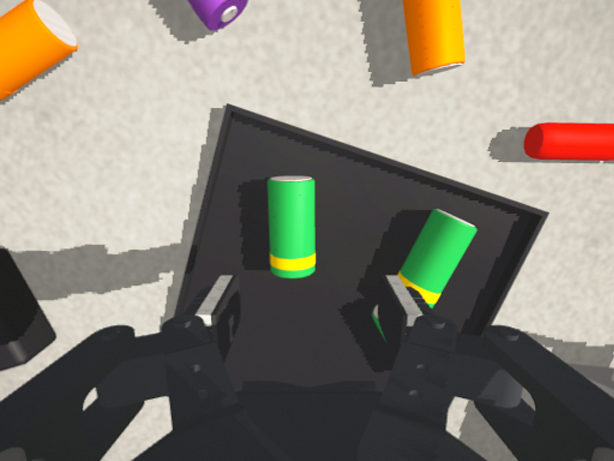

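Request:
move_arm:
  commands:
    - [0.06,0.0053,-0.0115,0.04,-0.6]
    - [0.06,0.0053,-0.0115,0.08,-0.6]
    - [0.06,0.0053,-0.0115,0.118,-0.6]
    - [0.06,0.0053,-0.0115,0.118,-0.6]
    - [0.02,0.0053,-0.0115,0.118,-0.6]
    - [0.02,0.0053,-0.0115,0.118,-0.6]
    - [0.02,0.0053,-0.0115,0.118,-0.6]
    - [0.02,0.0053,-0.0115,0.06,-0.6]
    - [0.02,0.0053,-0.0115,0.01,-0.6]
    - [0.02,0.0053,-0.0115,0.0,-0.6]

```text
clock: 20.2
position: [0.4882, -0.2345, 0.3061]
tool_rot: [0.003, -0.119, 0.993, -0.002]
contact_force: [1.0, -0.9, -1.7]
gripper_width: 0.0324
gripper_force: 41.1
```

Run:
```python
from h import *
goto(b2w([-.005,-.1]),.36,186.5);print(get_obs()["joint_positions"],get_obs()["gripper_force"])
f=grab_frame("wrist");P=cloud(f);m=(P[...,2]>.1)&(cv2.inRange(cv2.cvtColor(f["image"],cv2.COLOR_RGB2HSV),(22,100,40),(80,255,255))>0)
q=P[m];print(m.sum(),(q.mean(0)*1000).round(1),np.percentile(q,[1,99],axis=0).round(4))
```

```text
shift mm [-192.2  275.7  -54.5] turn 7.2 | box xy [-160.8 -397.8] z 0.3061 yaw -166.3 F [ 1.  -0.9 -1.7] w 0.0324 t 20.2
[ 1.11822169  0.3546856  -0.88838779  1.77144577  0.30230048  1.15047688
  1.94694101] 41.07961177825928
8872 [ 483.7 -235.5  155.4] [[ 0.4527 -0.2556  0.1455]
 [ 0.5184 -0.2139  0.1595]]
```

Run:
```python
from h import *
f=grab_frame("wrist");P=cloud(f);o,r,y=pose()
t=r.inv().apply((P.reshape(-1,3)-o["position"])); hsv=cv2.cvtColor(f["image"],cv2.COLOR_RGB2HSV).reshape(-1,3)
k=np.isfinite(t[:,0])&(t[:,2]<.178)&(abs(t[:,0])<.06)&~((hsv[:,1]>90)&(hsv[:,2]>60))
t=t[k]
for a in range(60,178,8):
    q=t[(t[:,2]*1000>=a)&(t[:,2]*1000<a+8)]
    if len(q)>20: print("above tip",173-a-8,"..",173-a,"n",len(q),"y",np.percentile(q[:,1],[1,99]).round(4),"x max",q[:,0].max().round(4))
```

```text
above tip 97 .. 105 n 4314 y [-0.0197  0.0208] x max 0.0215
above tip 89 .. 97 n 9681 y [-0.0569  0.0571] x max 0.0207
above tip 81 .. 89 n 9522 y [-0.0595  0.0604] x max 0.0187
above tip 73 .. 81 n 7985 y [-0.0566  0.0576] x max 0.0186
above tip 65 .. 73 n 3911 y [-0.0538  0.055 ] x max 0.0183
above tip 57 .. 65 n 5881 y [-0.0498  0.0512] x max 0.0142
above tip 49 .. 57 n 2394 y [-0.0476  0.049 ] x max 0.0144
above tip 41 .. 49 n 912 y [-0.0409  0.0415] x max 0.0142
above tip 33 .. 41 n 904 y [-0.0218  0.0233] x max 0.0119
above tip 25 .. 33 n 643 y [-0.0286  0.0302] x max 0.036
above tip 17 .. 25 n 809 y [-0.0285  0.0302] x max 0.036
above tip 9 .. 17 n 526 y [-0.0284  0.0298] x max 0.0361
above tip 1 .. 9 n 217 y [-0.0209  0.0233] x max 0.0361
above tip -7 .. 1 n 44 y [-0.0083  0.0096] x max 0.0358
```

```bash
python3 -c "
from h import *
goto(b2w([-.01,-.04]),.30,186.5)"
```

```text
shift mm [-194.6  336.6    3.3] turn 7.16 | box xy [-161.2 -398.2] z 0.3044 yaw -166.34 F [-0.9 -0.5 -1.2] w 0.0331 t 20.3
```

Request:
move_arm:
  commands:
    - [0.02,-0.02,0.034,0,1]
    - [0.02,-0.04,0.068,0,2]
    - [0.02,-0.06,0.102,0,3]
    - [0.02,-0.08,0.136,0,4]
    - [0.02,-0.1,0.17,0,5]
    - [0.02,-0.12,0.204,0,6]
    - [0.02,-0.14,0.238,0,7.2]
    - [0.02,-0.16,0.272,0,7.2]
    - [0.02,-0.18,0.306,0,7.2]
    - [0.02,-0.1946,0.3366,0,7.2]

```text
clock: 21.3
position: [0.5963, 0.1402, 0.2994]
tool_rot: [-0.0, -0.057, 0.998, 0.0]
contact_force: [-0.1, 0.7, -0.8]
gripper_width: 0.0324
gripper_force: 41.0
```

Request:
move_arm:
  commands:
    - [0.02,0,0,0,0]
    - [0.02,0,0,0,0]

```text
clock: 21.5
position: [0.5958, 0.1391, 0.2993]
tool_rot: [-0.0, -0.057, 0.998, -0.0]
contact_force: [-0.1, -0.9, -1.4]
gripper_width: 0.0323
gripper_force: 41.0
```

Run:
```python
from h import *
goto(b2w([-.01,-.04]),.187,186.5);print(get_obs()["joint_positions"])
f=grab_frame("wrist");P=cloud(f);save(f,"w6",None,1.2)
# wall/rim and strips in box frame: profile along y at box x -40..-20
q=P.reshape(-1,3);b=w2b(q[:,:2])*1000
m=(b[:,0]>-50)&(b[:,0]<-35)&(abs(b[:,1])<150)&(q[:,2]<.03)
for y0 in range(-140,140,6):
    k=m&(b[:,1]>=y0)&(b[:,1]<y0+6)
    if k.sum()>5: print(y0,int(k.sum()),(np.median(q[k,2])*1000).round(1),end=" | ")
m=(abs(b[:,1])<140)&(b[:,0]<-45)&(b[:,0]>-70)&(q[:,2]>.066)&(q[:,2]<.075);print("front wall x",np.percentile(b[m,0],[5,50,95]).round(1),m.sum())
```

```text
shift mm [ -1.7  -1.2 112.3] turn 0.09 | box xy [-11.6 -38.8] z 0.2993 yaw -173.41 F [-0.1 -0.9 -1.4] w 0.0323 t 21.5
[ 0.37742768  0.54387118 -0.90560005  1.58755407  0.4462122   1.23128332
  1.07603969]
-140 72 11.3 | -134 73 11.3 | -128 76 11.4 | -122 76 11.2 | -116 87 9.3 | -110 66 5.3 | -104 65 5.2 | -98 68 5.2 | -92 56 5.1 | -86 78 11.3 | -80 88 11.4 | -74 79 11.2 | -68 79 11.2 | -62 87 11.3 | -56 81 10.1 | -50 68 5.3 | -44 80 5.2 | -38 67 5.0 | -32 78 5.2 | -26 87 11.2 | -20 86 11.2 | -14 80 11.3 | -8 88 11.1 | -2 87 11.2 | 4 64 10.8 | 10 78 5.1 | 16 72 5.1 | 22 80 5.2 | 28 80 5.4 | 34 104 11.1 | 40 83 11.1 | 46 89 11.3 | 52 86 11.1 | 58 85 11.2 | 64 50 11.1 | 70 75 5.4 | 76 80 5.3 | 82 76 5.3 | 88 100 5.5 | 94 108 11.0 | 100 87 11.4 | 106 83 11.3 | 112 92 11.2 | 118 83 11.3 | 124 89 11.2 | 130 84 11.2 | 136 85 11.2 | front wall x [-62.  -56.6 -53.9] 3591
```

View pics/w6.png

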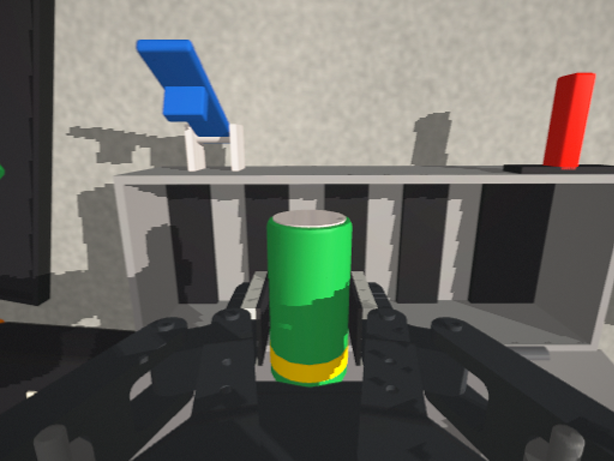

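Request:
move_arm:
  commands:
    - [0.02,0,-0.001,0.03,0]
    - [0.02,0,-0.001,0.06,0]
    - [0.02,0,-0.001,0.09,0]
    - [0.02,0,-0.001,0.108,0]
    - [0.02,0,-0.001,0.113,0]
    - [0.02,0,-0.001,0.113,0]
    - [0.044,0,-0.001,0.113,0]
    - [0.044,0,-0.001,0.113,0]
    - [0.044,0,-0.001,0.06,0]
    - [0.044,0,-0.001,0.02,0]

```text
clock: 22.55
position: [0.5962, 0.1369, 0.281]
tool_rot: [-0.001, -0.056, 0.998, 0.0]
contact_force: [2.1, -0.2, 0.1]
gripper_width: 0.044
gripper_force: 0.0
```

Run:
```python
from h import *
goto([.4877,-.13],.30,186.5)
f=grab_frame("wrist");P=cloud(f);cells(f,P)
f=grab_frame("top");P=cloud(f);cells(f,P);save(f,"t6",(130,120,420,260),2.6)
```

```text
shift mm [ 137.9 -252.9  -18.9] turn -0.04 | box xy [-11.5 -41.1] z 0.281 yaw -173.54 F [ 2.1 -0.2  0.1] w 0.044 t 22.55
cell px [259. 201.] 3447 rect c [602.1 139.3] s [81.5 37. ] pca c [594.7 138.1] axis deg 6.6 ztop 0.0394 box [ -5.4 -39.4]
cell px [494. 172.] 138 rect c [ 631.7 -656.4] s [119.4  33.4] pca c [ 624.6 -655.9] axis deg 27.6 ztop 0.0218 box [ -66.  -833.3]
cell px [312. 206.] 572 rect c [ 525.  -125.7] s [143.4  61.3] pca c [ 522.1 -123. ] axis deg 4.4 ztop 0.0395 box [-112.  -293.9]
cell px [ 48. 248.] 431 rect c [394.5 653.4] s [161.  167.1] pca c [389.9 654.4] axis deg -26.0 ztop 0.0233 box [-153.4  494.9]
```

View pics/t6.png

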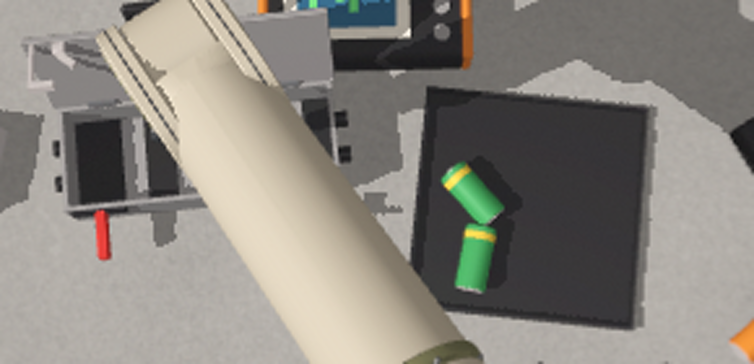

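```bash
python3 -c "
from h import *
goto([.486,-.125],.28,170.3)"
```

```text
shift mm [ 140.8 -248.9    4.8] turn 16.15 | box xy [ -9.7 -40. ] z 0.2863 yaw -173.55 F [ 0.1  0.3 -0. ] w 0.0439 t 22.65
```

Request:
move_arm:
  commands:
    - [0.052,0.02,-0.036,0,2]
    - [0.052,0.04,-0.072,0,4]
    - [0.052,0.06,-0.108,0,6]
    - [0.052,0.08,-0.144,0,8]
    - [0.052,0.1,-0.18,0,11]
    - [0.052,0.12,-0.216,0,14]
    - [0.052,0.141,-0.249,0.002,16.2]
    - [0.052,0.141,-0.249,0.004,16.2]
    - [0.052,0.141,-0.249,0.004,16.2]

```text
clock: 23.55
position: [0.484, -0.127, 0.2758]
tool_rot: [0.0, 0.086, 0.996, -0.0]
contact_force: [-0.2, 0.8, 0.3]
gripper_width: 0.0519
gripper_force: 0.0
```

Run:
```python
from h import *
f=grab_frame("wrist");P=cloud(f);cells(f,P)
goto([.486,-.125],.184,170.3)
# split by depth of band-free pixels: print second estimate, front cell only
q=P.reshape(-1,3);hsv=cv2.cvtColor(f["image"],cv2.COLOR_RGB2HSV).reshape(-1,3)
k=(hsv[:,0]>45)&(hsv[:,0]<80)&(hsv[:,1]>100)&(q[:,2]>.028)&(q[:,2]<.045)&(q[:,0]<.505)&(q[:,1]>-.18)
r=cv2.minAreaRect((q[k,:2]*1000).astype(np.float32));print(k.sum(),r)
```

```text
cell px [173.  17.] 805 rect c [ 346.  -160.2] s [25.6 14.4] pca c [ 348.6 -162.8] axis deg 21.5 ztop 0.0344 box [-293.7 -307.9]
cell px [271. 242.] 6428 rect c [ 522.1 -126.4] s [140.6  61. ] pca c [ 520.  -122.7] axis deg 4.0 ztop 0.0374 box [-115.  -294.3]
shift mm [-1.4  1.  92. ] turn -0.01 | box xy [-152.3 -289.4] z 0.276 yaw 170.29 F [-0.2  0.5 -0.1] w 0.0518 t 23.6
2417 ((480.89501953125, -122.73977661132812), (30.000226974487305, 53.355464935302734), 80.32872009277344)
```

Request:
move_arm:
  commands:
    - [0.052,-0.002,0.002,0.04,0]
    - [0.052,-0.002,0.002,0.08,0]
    - [0.052,-0.002,0.002,0.093,0]
    - [0.052,-0.002,0.002,0.093,0]
    - [0.02,-0.002,0.002,0.093,0]
    - [0.02,-0.002,0.002,0.093,0]
    - [0.02,-0.002,0.002,0.093,0]
    - [0.02,-0.002,0.002,0.05,0]
    - [0.02,-0.002,0.002,0.0,0]
    - [0.02,-0.002,0.002,-0.025,0]

```text
clock: 24.6
position: [0.4875, -0.1241, 0.3052]
tool_rot: [0.002, 0.084, 0.996, -0.001]
contact_force: [0.9, -0.1, -2.4]
gripper_width: 0.0323
gripper_force: 41.2
```

Run:
```python
from h import *
goto(b2w([-.01,.02]),.30,186.5);print(get_obs()["gripper_force"])
f=grab_frame("wrist");P=cloud(f);cells(f,P)
m=(P[...,2]>.1)&(cv2.inRange(cv2.cvtColor(f["image"],cv2.COLOR_RGB2HSV),(22,100,40),(80,255,255))>0)
o,r,y=pose();t=r.inv().apply(P[m]-o["position"])*1000;print(m.sum(),np.percentile(t,[1,99],axis=0).round(1))
f=grab_frame("top");P=cloud(f);cells(f,P)
```

```text
shift mm [-47.7 334.7   5. ] turn -16.19 | box xy [-149.1 -288.1] z 0.3052 yaw 170.31 F [ 0.9 -0.1 -2.4] w 0.0323 t 24.6
41.248565912246704
cell px [176.  18.] 753 rect c [ 342.4 -161.3] s [30.4 14.4] pca c [ 345.5 -164.2] axis deg 21.4 ztop 0.0345 box [-297.5 -308.6]
8448 [[-27.5 -15.4 149.4]
 [ 35.   16.8 163.5]]
cell px [494. 173.] 140 rect c [ 629.7 -654.1] s [119.5  38.6] pca c [ 624.6 -656.2] axis deg 31.9 ztop 0.0231 box [ -67.7 -830.8]
cell px [222. 180.] 276 rect c [595.5 138.3] s [67.6 35.7] pca c [594.3 136.7] axis deg 7.5 ztop 0.0427 box [-12.  -39.6]
cell px [ 47. 248.] 443 rect c [396.3 654.6] s [160.1 168.1] pca c [391.1 653.2] axis deg -30.4 ztop 0.0228 box [-151.5  496. ]
```

Request:
move_arm:
  commands:
    - [0.02,-0.006,0.042,0,-2]
    - [0.02,-0.012,0.084,0,-4]
    - [0.02,-0.018,0.126,0,-6]
    - [0.02,-0.024,0.168,0,-8]
    - [0.02,-0.03,0.21,0,-10]
    - [0.02,-0.036,0.252,0,-12]
    - [0.02,-0.042,0.294,0,-14]
    - [0.02,-0.0477,0.335,0,-16.2]
    - [0.02,-0.0477,0.335,0,-16.2]
    - [0.02,-0.0477,0.335,0,-16.2]

```text
clock: 25.7
position: [0.5897, 0.1988, 0.2997]
tool_rot: [-0.001, -0.058, 0.998, -0.0]
contact_force: [0.3, -0.4, -2.2]
gripper_width: 0.0323
gripper_force: 41.2
```

Run:
```python
from h import *
goto(b2w([-.01,.02]),.187,186.5)
```

```text
shift mm [ -1.1  -1.2 112.7] turn 0.11 | box xy [-10.9  21.2] z 0.2997 yaw -173.39 F [ 0.3 -0.4 -2.2] w 0.0323 t 25.7
```

Request:
move_arm:
  commands:
    - [0.02,0,-0.001,0.03,0]
    - [0.02,0,-0.001,0.06,0]
    - [0.02,0,-0.001,0.09,0]
    - [0.02,0,-0.001,0.108,0]
    - [0.02,0,-0.001,0.113,0]
    - [0.02,0,-0.001,0.113,0]
    - [0.044,0,-0.001,0.113,0]
    - [0.044,0,-0.001,0.113,0]
    - [0.044,0,-0.001,0.06,0]
    - [0.044,0,-0.001,0.01,0]

```text
clock: 26.7
position: [0.59, 0.1962, 0.2886]
tool_rot: [-0.001, -0.056, 0.998, -0.0]
contact_force: [0.9, 0.5, -0.4]
gripper_width: 0.0439
gripper_force: 0.0
```

Run:
```python
from h import *
f=grab_frame("wrist");P=cloud(f);cells(f,P)
f=grab_frame("top");P=cloud(f);cells(f,P)
goto([.56,-.125],.28,216)
```

```text
cell px [186. 196.] 3214 rect c [602.3 135.3] s [81.3 42.2] pca c [593.4 138.4] axis deg 6.4 ztop 0.0394 box [ -5.6 -43.4]
cell px [259. 202.] 3265 rect c [598.6 199.4] s [83.5 37.3] pca c [590.5 198.5] axis deg 6.9 ztop 0.0394 box [-2.1 20.8]
cell px [494. 172.] 132 rect c [ 631.3 -655.9] s [117.4  37.6] pca c [ 621.5 -657.4] axis deg 28.8 ztop 0.0218 box [ -66.4 -832.7]
cell px [311. 194.] 283 rect c [ 560.7 -121.3] s [68.7 33.9] pca c [ 561.4 -121. ] axis deg 42.7 ztop 0.0399 box [ -76.  -293.6]
cell px [ 47. 248.] 434 rect c [395.6 655.7] s [159.9 167.9] pca c [384.8 648.5] axis deg -29.8 ztop 0.0228 box [-152.1  497.1]
shift mm [  68.1 -317.4   14.1] turn -29.53 | box xy [-9.  20.2] z 0.2955 yaw -173.53 F [ 0.8 -0.1  0.3] w 0.0444 t 26.8
```

```bash
python3 -c "
from h import *
goto([.561,-.121],.28,222.7)"
```

```text
shift mm [  66.7 -313.6   14.1] turn -36.23 | box xy [-9.  20.2] z 0.2955 yaw -173.53 F [ 0.8 -0.1  0.3] w 0.0444 t 26.8
```

Request:
move_arm:
  commands:
    - [0.052,0.009,-0.042,0,-4]
    - [0.052,0.018,-0.084,0,-8]
    - [0.052,0.027,-0.126,0,-12]
    - [0.052,0.036,-0.168,0,-17]
    - [0.052,0.045,-0.21,0,-22]
    - [0.052,0.054,-0.252,0,-27]
    - [0.052,0.063,-0.294,0.01,-32]
    - [0.052,0.0667,-0.3136,0.014,-36.2]
    - [0.052,0.0667,-0.3136,0.014,-36.2]
    - [0.052,0.0667,-0.3136,0.014,-36.2]

```text
clock: 27.8
position: [0.5595, -0.1225, 0.2743]
tool_rot: [0.0, -0.363, 0.932, -0.0]
contact_force: [-0.8, 0.6, 0.4]
gripper_width: 0.052
gripper_force: 0.0
```

Run:
```python
from h import *
f=grab_frame("wrist");P=cloud(f);cells(f,P)
f=grab_frame("top");P=cloud(f);cells(f,P)
goto([.561,-.121],.183,222.7);print(get_obs()["joint_positions"])
```

```text
cell px [255. 204.] 3593 rect c [ 560.6 -121.3] s [69.6 33.8] pca c [ 560.  -122.2] axis deg 41.6 ztop 0.0374 box [ -76.1 -293.6]
cell px [494. 172.] 133 rect c [ 630.9 -655.9] s [117.7  33.9] pca c [ 619.  -660.4] axis deg 31.6 ztop 0.0217 box [ -66.8 -832.7]
cell px [222. 180.] 273 rect c [595.6 137.6] s [67.5 35.9] pca c [598.4 137.6] axis deg 7.2 ztop 0.0423 box [-12.  -40.3]
cell px [201. 181.] 273 rect c [591.  198.1] s [69.6 33.9] pca c [592.3 196.8] axis deg 5.8 ztop 0.0422 box [-9.8 20.3]
cell px [ 47. 248.] 440 rect c [396.  653.7] s [163.2 168.9] pca c [389.4 651.4] axis deg -31.2 ztop 0.0231 box [-151.9  495.1]
shift mm [-0.9 -0.8 91.5] turn 0.03 | box xy [ -77.  -293.2] z 0.2745 yaw -137.27 F [-0.1 -0.1 -0.3] w 0.052 t 27.9
[ 0.95388437  0.54928517 -1.04717007  1.71338418  0.51082589  1.18044225
  2.08514503]
```

Request:
move_arm:
  commands:
    - [0.052,-0.001,-0.001,0.04,0]
    - [0.052,-0.001,-0.001,0.08,0]
    - [0.052,-0.001,-0.001,0.0915,0]
    - [0.052,-0.001,-0.001,0.0915,0]
    - [0.02,-0.001,-0.001,0.0915,0]
    - [0.02,-0.001,-0.001,0.0915,0]
    - [0.02,-0.001,-0.001,0.0915,0]
    - [0.02,-0.001,-0.001,0.05,0]
    - [0.02,-0.001,-0.001,0.0,0]
    - [0.02,-0.001,-0.001,-0.03,0]

```text
clock: 28.9
position: [0.5614, -0.122, 0.3082]
tool_rot: [0.002, -0.364, 0.931, -0.001]
contact_force: [0.1, 0.1, -2.5]
gripper_width: 0.0327
gripper_force: 40.8
```

Run:
```python
from h import *
goto(b2w([-.012,.08]),.31,186.5);print(get_obs()["gripper_force"])
```

```text
shift mm [-272.3  264.6   -2.1] turn 36.21 | box xy [ -75.4 -294.3] z 0.3082 yaw -137.29 F [ 0.1  0.1 -2.5] w 0.0327 t 28.9
40.775617361068726
```

Request:
move_arm:
  commands:
    - [0.02,-0.032,0.03,0,5]
    - [0.02,-0.064,0.06,0,10]
    - [0.02,-0.096,0.09,0,15]
    - [0.02,-0.128,0.122,0,20]
    - [0.02,-0.16,0.154,0,25]
    - [0.02,-0.192,0.186,0,30]
    - [0.02,-0.224,0.218,0,36.2]
    - [0.02,-0.25,0.243,0,36.2]
    - [0.02,-0.2723,0.2646,0,36.2]
    - [0.02,-0.2723,0.2646,0,36.2]

```text
clock: 29.9
position: [0.5799, 0.2621, 0.3052]
tool_rot: [0.0, -0.06, 0.998, 0.002]
contact_force: [-0.5, -0.1, -1.6]
gripper_width: 0.0326
gripper_force: 40.7
```

Run:
```python
from h import *
goto(b2w([-.012,.08]),.187,186.5)
f=grab_frame("top");save(f,"t7",(110,80,320,240),3.5);P=cloud(f);lid(f,P)
f=grab_frame("scene");P=cloud(f);q=P.reshape(-1,3);b=w2b(q[:,:2])*1000;k=(b[:,1]>115)&(b[:,1]<152)&(q[:,2]>.12)&(b[:,0]>0)&(b[:,0]<130)
print(k.sum(),np.percentile(np.c_[b[k],q[k,2]*1000],[1,10,50],axis=0).round(0))
```

```text
shift mm [ -1.4  -5.6 118.2] turn 0.37 | box xy [-13.6  85.2] z 0.3052 yaw -173.13 F [-0.5 -0.1 -1.6] w 0.0326 t 29.9
lid ang (top face, minus offset) 1.769 1340
146 [[  0. 116. 123.]
 [  1. 120. 143.]
 [ 82. 136. 192.]]
```

View pics/t7.png

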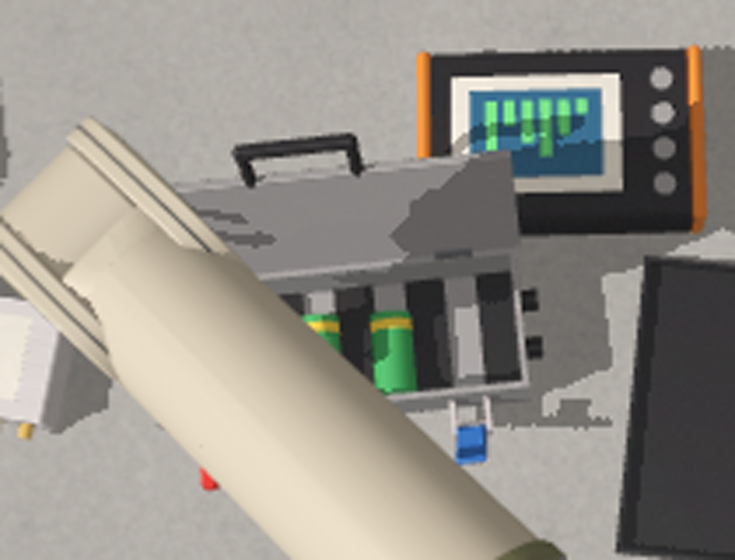

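Run:
```python
from h import *
for n in("top","scene"):
    f=grab_frame(n);P=cloud(f);q=P.reshape(-1,3);b=w2b(q[:,:2])*1000;o=get_obs()["position"]
    for z0 in range(260,620,40):
        k=(q[:,2]*1000>=z0)&(q[:,2]*1000<z0+40)&(b[:,0]>-200)&(b[:,0]<250)&(b[:,1]>-100)&(b[:,1]<300)
        if k.sum()>5: print(n,z0-305,int(k.sum()),"x",np.percentile(b[k,0],[1,99]).round(),"y",np.percentile(b[k,1],[1,99]).round())
```

```text
top 155 35 x [-36.  49.] y [ -1. 135.]
top 195 2894 x [-147.   35.] y [-43. 131.]
top 235 2996 x [-195.  -57.] y [-94.  48.]
top 275 838 x [-200. -153.] y [-99. -35.]
scene -45 213 x [-33.  30.] y [41. 92.]
scene -5 230 x [-40.  33.] y [36. 97.]
scene 35 268 x [-38.  33.] y [37. 94.]
scene 75 266 x [-38.  33.] y [38. 94.]
scene 115 319 x [-60.  55.] y [ 1. 81.]
scene 155 740 x [-143.   57.] y [-67.  77.]
scene 195 1183 x [-167.   44.] y [-98. 123.]
scene 235 607 x [-167.  -58.] y [-99.  30.]
scene 275 106 x [-198. -153.] y [-100.  -43.]
```

Request:
move_arm:
  commands:
    - [0.02,-0.001,-0.005,0.02,0.4]
    - [0.02,-0.001,-0.0055,0.05,0.4]
    - [0.02,-0.001,-0.0055,0.08,0.4]
    - [0.02,-0.001,-0.0055,0.1,0.4]
    - [0.02,-0.001,-0.0055,0.112,0.4]
    - [0.02,-0.001,-0.0055,0.118,0.4]
    - [0.02,-0.001,-0.0055,0.118,0.4]

```text
clock: 30.8
position: [0.5836, 0.2531, 0.1882]
tool_rot: [0.002, -0.054, 0.999, 0.002]
contact_force: [-1.3, 4.3, 5.3]
gripper_width: 0.0327
gripper_force: 42.2
```

Run:
```python
from h import *
goto(b2w([-.012,.08]),.187,186.5)
```

```text
shift mm [1.1 4.2 1.3] turn -0.37 | box xy [-10.9  75.8] z 0.1882 yaw -173.87 F [-1.3  4.3  5.3] w 0.0327 t 30.8
```

Request:
move_arm:
  commands:
    - [0.02,0,0.002,-0.004,-0.4]
    - [0.02,0,0.004,-0.004,-0.4]
    - [0.02,0,0.004,-0.002,-0.4]
    - [0.02,0,0.004,0.001,-0.4]
    - [0.02,0,0.004,0.001,-0.4]

```text
clock: 31.3
position: [0.5832, 0.256, 0.186]
tool_rot: [0.001, -0.057, 0.998, 0.001]
contact_force: [-1.6, 1.3, 8.7]
gripper_width: 0.0326
gripper_force: 42.4
```

Run:
```python
from h import *
goto(b2w([-.012,.08]),.187,186.5)
```

```text
shift mm [ 1.   1.3 -1. ] turn -0.01 | box xy [-11.   78.7] z 0.186 yaw -173.51 F [-1.6  1.3  8.7] w 0.0326 t 31.3
```

Seated on the floor. Release and rise.

Request:
move_arm:
  commands:
    - [0.044,0,0.001,0,0]
    - [0.044,0,0.001,0,0]
    - [0.044,0,0.001,0,0]
    - [0.044,0,0.001,-0.04,0]
    - [0.044,0,0.001,-0.09,0]
    - [0.026,0,-0.01,-0.12,0]
    - [0.026,0.03,-0.03,-0.16,0]
    - [0.026,0.04,-0.06,-0.2,5]
    - [0.026,0.04,-0.08,-0.25,5]
    - [0.026,0.04,-0.08,-0.28,5]

```text
clock: 32.3
position: [0.5524, 0.1683, 0.4671]
tool_rot: [0.001, -0.011, 1.0, -0.001]
contact_force: [1.6, -0.5, 0.2]
gripper_width: 0.0264
gripper_force: 0.0
```

Run:
```python
from h import *
f=grab_frame("wrist");P=cloud(f);cells(f,P);lid(f,P);save(f,"w8",None,1.2)
goto(b2w([.109,0]),.45,96.3)
```

```text
cell px [318. 185.] 1107 rect c [587.3 261.3] s [79.8 38.9] pca c [581.2 257.9] axis deg 5.0 ztop 0.0397 box [-6.3 83.5]
cell px [277. 191.] 1075 rect c [594.8 199.3] s [75.5 36. ] pca c [590.9 198.9] axis deg 6.8 ztop 0.0395 box [-5.8 21.1]
cell px [237. 193.] 1052 rect c [598.5 137.5] s [74.8 37.2] pca c [595.  138.7] axis deg 6.6 ztop 0.0395 box [ -9.2 -40.7]
lid ang (top face, minus offset) 1.735 4544
shift mm [-158.8   18.    24.2] turn 84.98 | box xy [-50.9  -3.5] z 0.4729 yaw -178.72 F [0.5 0.6 4.7] w 0.026 t 32.35
```

View pics/w8.png

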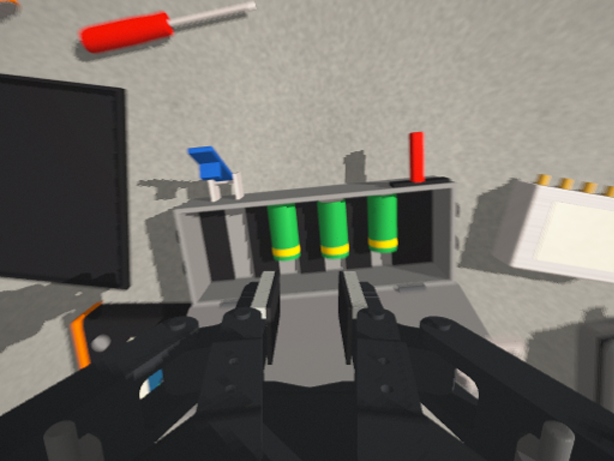

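Request:
move_arm:
  commands:
    - [0.026,0,0,0,8.5]
    - [0.026,-0.02,0.002,0,17]
    - [0.026,-0.04,0.004,0,25.5]
    - [0.026,-0.06,0.006,0,34]
    - [0.026,-0.08,0.008,0,42.5]
    - [0.026,-0.1,0.01,0,51]
    - [0.026,-0.12,0.012,0,59.5]
    - [0.026,-0.14,0.015,0,68]
    - [0.026,-0.1588,0.018,0,76.5]
    - [0.026,-0.1588,0.018,0,85]

```text
clock: 33.35
position: [0.7119, 0.1938, 0.4625]
tool_rot: [-0.001, 0.668, 0.744, -0.001]
contact_force: [-0.6, 1.1, 0.0]
gripper_width: 0.0262
gripper_force: 0.0
```

Request:
move_arm:
  commands:
    - [0.026,0,0,0,0]
    - [0.026,0,0,0,0]

```text
clock: 33.55
position: [0.7103, 0.1936, 0.4644]
tool_rot: [0.0, 0.664, 0.748, -0.0]
contact_force: [-0.1, -0.6, -0.0]
gripper_width: 0.026
gripper_force: 0.0
```

Run:
```python
from h import *
goto(b2w([.109,0]),.389,96.3)
f=grab_frame("wrist");P=cloud(f);q=P.reshape(-1,3);b=w2b(q[:,:2])*1000
hsv=cv2.cvtColor(f["image"],cv2.COLOR_RGB2HSV).reshape(-1,3)
k=(hsv[:,2]<70)&(q[:,2]>.21)&(q[:,2]<.245)&(abs(b[:,1])<42)&(b[:,0]>80)&(b[:,0]<140);print(k.sum(),np.median(b[k],0),np.percentile(q[k,2],[5,95]).round(3),np.percentile(b[k,0],[5,95]))
```

```text
shift mm [-2.3  0.8 75.4] turn 0.46 | box xy [108.2   2.3] z 0.4644 yaw 96.76 F [-0.1 -0.6 -0. ] w 0.026 t 33.55
1721 [107.70763047   3.20834942] [0.228 0.233] [102.45284386 113.16850963]
```

Request:
move_arm:
  commands:
    - [0.026,-0.002,0.001,0.04,0.4]
    - [0.026,-0.002,0.001,0.0755,0.4]
    - [0.026,-0.002,0.001,0.0755,0.4]
    - [0.0,-0.002,0.001,0.0755,0.4]
    - [0.0,-0.002,0.001,0.0755,0.4]
    - [0.0,-0.002,0.001,0.0755,0.4]

```text
clock: 34.2
position: [0.7116, 0.1913, 0.3906]
tool_rot: [0.0, 0.668, 0.744, 0.0]
contact_force: [-3.4, -2.6, -3.7]
gripper_width: 0.0099
gripper_force: 39.8
```

Request:
move_arm:
  commands:
    - [0.0,0,-0.016,-0.0045,0]
    - [0.0,0,-0.032,-0.0075,0]
    - [0.0,0,-0.048,-0.009,0]
    - [0.0,0,-0.064,-0.009,0]
    - [0.0,0,-0.0805,-0.007,0]
    - [0.0,0,-0.0965,-0.004,0]
    - [0.0,0,-0.112,0.0005,0]
    - [0.0,0,-0.1265,0.007,0]
    - [0.0,0,-0.1265,0.007,0]

```text
clock: 35.1
position: [0.5853, 0.1772, 0.3843]
tool_rot: [0.002, 0.669, 0.743, 0.0]
contact_force: [-2.4, -5.8, 1.5]
gripper_width: 0.0101
gripper_force: 39.8
```

Run:
```python
from h import *
goto(b2w([.108-.1267,0]),.389-.0084,96.3)
f=grab_frame("top");P=cloud(f);lid(f,P)
```

```text
shift mm [-0.2 -0.9  3.7] turn -0.25 | box xy [-17.8   0.2] z 0.3843 yaw 96.05 F [-2.4 -5.8  1.5] w 0.0101 t 35.1
lid ang (top face, minus offset) 1.055 604
```

Request:
move_arm:
  commands:
    - [0.0,0,-0.0142,0.008,0]
    - [0.0,0,-0.0275,0.0174,0]
    - [0.0,0,-0.0398,0.028,0]
    - [0.0,0,-0.051,0.04,0]
    - [0.0,0,-0.061,0.053,0]
    - [0.0,0,-0.0695,0.067,0]
    - [0.0,0,-0.0766,0.0815,0]
    - [0.0,0,-0.0823,0.097,0]
    - [0.0,0,-0.0864,0.1125,0]
    - [0.0,0,-0.0864,0.1125,0]

```text
clock: 36.15
position: [0.5006, 0.169, 0.2703]
tool_rot: [0.001, 0.668, 0.744, 0.001]
contact_force: [3.0, -0.9, -3.8]
gripper_width: 0.0103
gripper_force: 40.3
```

Run:
```python
from h import *
goto(b2w([-.1057,0]),.2345,96.3)
f=grab_frame("top");P=cloud(f);lid(f,P);col(f,P,"tab",*RED,.05,.08)
```

```text
shift mm [-1.7 -2.9 35.8] turn -0.19 | box xy [-102.9    1.6] z 0.2703 yaw 96.11 F [ 3.  -0.9 -3.8] w 0.0103 t 36.15
lid ang (top face, minus offset) 0.179 1176
tab 18 box [  84.3 -293.9] z 0.055 rng [[-113.1, -304.6], [179.3, 116.2]] 0.0683
```

Request:
move_arm:
  commands:
    - [0.0,0,-0.001,0.008,0]
    - [0.0,0,-0.002,0.016,0]
    - [0.0,0,-0.0025,0.023,0]
    - [0.0,0,-0.0025,0.029,0]
    - [0.0,0,-0.0025,0.032,0]
    - [0.0,0,-0.0025,0.032,0]

```text
clock: 36.8
position: [0.498, 0.1691, 0.2409]
tool_rot: [0.001, 0.669, 0.744, -0.0]
contact_force: [-10.9, -8.3, 30.0]
gripper_width: 0.0102
gripper_force: 44.7
```

Run:
```python
from h import *
goto(b2w([-.1057,0]),.2345,96.3)
f=grab_frame("top");P=cloud(f);lid(f,P);col(f,P,"tab",*RED,.05,.08)
f=grab_frame("wrist");P=cloud(f);lid(f,P);col(f,P,"tab",*RED,.05,.08)
```

```text
shift mm [-2.  -0.3  6.4] turn -0.21 | box xy [-105.4    2.1] z 0.2409 yaw 96.09 F [-10.9  -8.3  30. ] w 0.0102 t 36.8
lid ang (top face, minus offset) 0.009 1267
tab 78 box [-92.1 127.9] z 0.0651 rng [[-112.8, -304.4], [176.2, 134.8]] 0.0716
lid ang (top face, minus offset) 0.009 42534
```

Request:
move_arm:
  commands:
    - [0.026,0,0,0,0]
    - [0.026,0,0,0,0]
    - [0.026,0,0,-0.03,0]
    - [0.026,0,0,-0.07,0]
    - [0.0,-0.03,-0.03,-0.07,0.3]
    - [0.0,-0.07,-0.045,-0.07,0.3]
    - [0.0,-0.102,-0.047,-0.07,0.3]
    - [0.0,-0.102,-0.047,-0.07,0.3]
    - [0.0,-0.102,-0.047,-0.05,0.3]
    - [0.0,-0.102,-0.047,-0.03,0.3]

```text
clock: 37.9
position: [0.4621, 0.0629, 0.2681]
tool_rot: [0.001, 0.671, 0.742, 0.001]
contact_force: [-0.2, 0.3, 0.3]
gripper_width: 0.0001
gripper_force: 0.0
```

Run:
```python
from h import *
goto(b2w([-.115,-.1]),.268,96.5)
f=grab_frame("wrist");P=cloud(f);col(f,P,"lever",*BLUE,.08,.13)
f=grab_frame("top");P=cloud(f);lid(f,P);col(f,P,"tab",*RED,.05,.08)
```

```text
shift mm [-0.2 38.2  0.2] turn -0.72 | box xy [-153.2  -99.4] z 0.2681 yaw 95.78 F [-0.2  0.3  0.3] w 0.0001 t 37.9
lever 1688 box [-101.7  -96.3] z 0.0894 rng [[-118.6, -107.7], [-90.7, -87.9]] 0.1078
lid ang (top face, minus offset) 0.009 2058
tab 88 box [-89.2 126.6] z 0.0651 rng [[-112.4, -304.5], [176.3, 134.0]] 0.0707
```

Request:
move_arm:
  commands:
    - [0.0,0,0.01,0,-0.7]
    - [0.0,0,0.018,0,-0.7]
    - [0.0,0,0.026,0,-0.7]
    - [0.0,0,0.033,0,-0.7]
    - [0.0,0,0.04,0,-0.7]
    - [0.0,0,0.047,0,-0.7]
    - [0.0,0,0.053,0,-0.7]
    - [0.0,0,0.057,0,-0.7]
    - [0.0,0,0.057,0,-0.7]

```text
clock: 38.9
position: [0.5186, 0.068, 0.2677]
tool_rot: [-0.0, 0.666, 0.746, 0.0]
contact_force: [-0.2, -0.3, -1.0]
gripper_width: -0.0002
gripper_force: 0.0
```

Run:
```python
from h import *
goto(b2w([-.115,-.1]),.268,96.5)
f=grab_frame("wrist");P=cloud(f);col(f,P,"lever",*BLUE,.1,.13);lid(f,P)
```

```text
shift mm [  0.7 -18.6  -0.3] turn -0.02 | box xy [ -96.4 -100.7] z 0.2677 yaw 96.48 F [-0.2 -0.3 -1. ] w -0.0002 t 38.9
lever 483 box [-80.7 -91.7] z 0.1144 rng [[-83.8, -102.0], [-77.8, -87.7]] 0.1165
lid ang (top face, minus offset) 0.01 33819
```

Request:
move_arm:
  commands:
    - [0.0,0,0.002,0,0]
    - [0.0,0,0.003,0,0]
    - [0.0,0,0.003,0,0]
    - [0.0,0,-0.03,0,0]
    - [0.0,0,-0.05,-0.03,0]
    - [0.0,0,-0.05,-0.08,0]
    - [0.0,-0.05,-0.05,-0.12,0]
    - [0.0,-0.1,-0.05,-0.12,0]
    - [0.0,-0.13,-0.05,-0.12,0]
    - [0.0,-0.13,-0.05,-0.12,0]

```text
clock: 39.95
position: [0.4831, -0.073, 0.3881]
tool_rot: [0.001, 0.669, 0.743, -0.0]
contact_force: [-0.4, -0.1, -1.0]
gripper_width: 0.0001
gripper_force: 0.0
```

Run:
```python
from h import *
goto(b2w([-.115,-.1]),.268,96.5)
f=grab_frame("wrist");P=cloud(f);col(f,P,"lever",*BLUE,.1,.13);lid(f,P);save(f,"w9",None,1.2)
f=grab_frame("top");P=cloud(f);lid(f,P);cells(f,P)
```

```text
shift mm [137.3  31.3 119.8] turn -0.52 | box xy [-147.6 -236.8] z 0.3881 yaw 95.98 F [-0.4 -0.1 -1. ] w 0.0001 t 39.95
lever 431 box [ -82.  -101.1] z 0.1139 rng [[-83.6, -111.8], [-77.9, -89.8]] 0.1163
lid ang (top face, minus offset) 0.003 6577
lid ang (top face, minus offset) 0.007 2459
cell px [494. 172.] 128 rect c [ 631.4 -656. ] s [119.   35.3] pca c [ 623.8 -656.5] axis deg 29.5 ztop 0.0214 box [ -66.3 -832.9]
cell px [ 47. 247.] 435 rect c [395.9 655.1] s [158.4 167.9] pca c [392.  651.4] axis deg -31.5 ztop 0.024 box [-151.9  496.5]
```

View pics/w9.png

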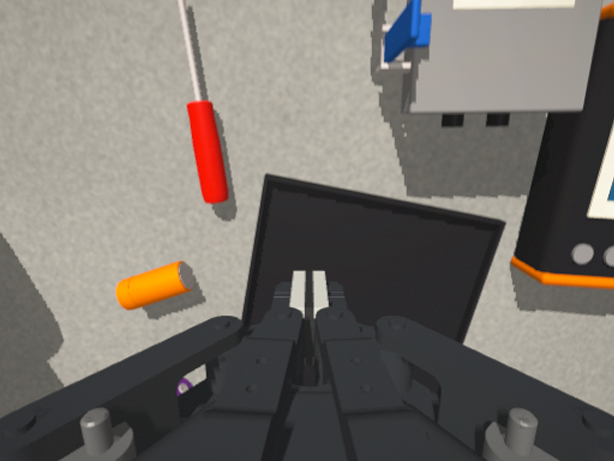

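The lever is upright with its hook over the lid's edge at (410,35). The lid is shut, the tray is empty and the robot is clear of everything, so I'm handing in.

```bash
python3 -c "
from workcell import sign_off
print(sign_off())"
```

```text
the job is handed in; nothing more can be done
None
```

I handed the job in with all three green cells in grooves of their own, the lid shut and the lever upright; the sign-off gave no verdict, and my first push at the catch pressed the lid shut again at about 70 N on the wrist before I lifted it and freed the catch properly.

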